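# Hang the S-hook on the rack's crossbar and hang the bin from it

### The job

Take the S-hook out of its caddy, hook its upper curl over the rack's crossbar near the middle, lower curl opening toward the robot, and let go. Then take the bin by its black handle and hang it by its wire bail in the hook's lower curl, so that it hangs level and clear of the desk and rack. The crossbar's height is not measured, so feel for it gently: do not ram the hook or bin against the rack, drop neither, and leave the tape roll and jar in place.

Things in the scene. Friction and masses are not known exactly. Their poses are not given: they have to be found in the camera images.
- stand: Fixed rack: two 14 mm posts, 341 mm high, 240 mm apart along its y, on steel feet (100 x 34 x 12 mm) with a low bar behind; a rigid round crossbar, 12 mm thick, runs between them along y at x = 0. The crossbar's TOP is 270 to 310 mm above the desk; its height is not measured: feel or see it. Origin on the desk midway between the posts, below the crossbar; x away from the robot, z up.
- hook: S-hook, steel strip 14 mm wide (y), 4 mm thick; 148 mm tall, 90 g. Origin: inside of the upper curl's crown, which rests on the crossbar; z up, x away from the robot. Curls: half circles, 14 mm inner radius, about x = 0. Upper curl opens down, free tip at x 20, z -38. Stem slants from x -16, z -24 to x 16, z -86 (mm). Starts upright in the caddy, leaning up to 5 degrees; lifts straight out.
- hook_grip (a point): Middle of the hook's grip block, at z = +20 mm in the hook's frame (axes the same): black plastic, 12 (x) x 16 (y) mm, standing on the crown from z = +3 to +34 mm. Grip it from above across its 16 mm with the fingertips above z = +4 mm, so that they clear the crossbar.
- hook_seat (a point): Inner bottom of the hook's lower curl, at z = -110 mm in the hook's frame (axes the same): the bail's bar rests here. The lower curl opens up; its free tip is on the -x (robot) side and ends at x = -22, z = -80 mm in the hook's frame. The curl's underside is at z = -114 mm.
- caddy: Fixed grey plastic pocket, 58 x 44 x 34 mm, in which the lower curl of the hook stands (floor 10 mm above the desk, 24 mm deep, 39 x 17 mm inside). Origin under its centre; the hook stands over its centre, with its axes as the caddy's.
- bin: Open grey bin, 90 (x) x 100 (y) x 60 (z) mm, walls 3 mm, about 160 g, with a fixed upright wire bail (8 mm wire) and a black handle that sticks out toward the robot. Origin: centre of its underside; x away from the robot, z up. Handle: upright plate 12 mm thick (y), from x = -44 to -112, z = 27 to 61 mm. It hangs level from the middle of the bail.
- bail (a point): Middle of the bail's straight top bar, 72 mm long along y (on the wire's axis), at x = -6, y = 0, z = 115 mm in the bin's frame. Axes as the bin's.
- bin_handle (a point): Grip point on the bin's handle, at x = -95, y = 0, z = 44 mm in the bin's frame; grip across the 12 mm thickness (y) from above; out here the gripper stays clear of the crossbar when the bin is hung. Axes as the bin's.
- tape_roll: Roll of tape lying flat, 105 mm across, 20 mm high; bystander. Origin under its centre.
- jar: Screw-cap sample jar, 58 mm across, 70 mm high, standing; bystander. Origin under its centre.

How it is judged:
On the way, in this order (a step that is already met when the one before it is completed fails the run):
1. the hook hangs on the crossbar, near its middle, let go, while the bin still stands on the desk (x of hook in the frame of stand between -0.015 and 0.015 m and y of hook in the frame of stand between -0.05 and 0.05 m and height (world z) of hook above 0.255 m and angle between hook's own z axis and vertical below 0.35 rad and contact force between hook and stand above 0.3 N and angle between the y axis of hook and the y axis of stand, either way round below 0.4 rad and contact force between the fingers and hook below 0.05 N and height (world z) of bin below 0.01 m), for 0.3 s.
2. the bin hangs by its bail in the hook's lower curl, let go (x of hook in the frame of stand between -0.015 and 0.015 m and y of hook in the frame of stand between -0.05 and 0.05 m and height (world z) of hook above 0.255 m and angle between hook's own z axis and vertical below 0.35 rad and contact force between hook and stand above 0.3 N and angle between the y axis of hook and the y axis of stand, either way round below 0.4 rad and height (world z) of bin above 0.025 m and angle between bin's own z axis and vertical below 0.3 rad and contact force between bin and hook above 0.4 N and contact force between bin and stand below 0.2 N and x of bail in the frame of hook between -0.012 and 0.012 m and y of bail in the frame of hook between -0.02 and 0.02 m and z of bail in the frame of hook between -0.115 and -0.098 m and contact force between the fingers and bin below 0.05 N and contact force between the fingers and hook below 0.05 N), for 0.3 s.
At the end, for the whole second after the job is handed in: Let go and still: hook upright (0.35 rad) on the crossbar, origin within 15 mm of its line, 50 mm of its middle, above z 255 mm, yaw 0.4 rad; bail bar in the lower curl (12 mm in x, 20 in y, 98 to 115 below the origin), bearing on it; bin off the rack, level (0.3 rad), 25 mm clear of the desk (all of step 2 and linear speed of each of hook, bin below 0.05 m/s); the robot touches nothing.
It fails at once if the hook is pressed on the rack with more than 25 N (contact force between hook and stand above 25 N).
It fails at once if the bin is knocked against the rack with more than 15 N (contact force between bin and stand above 15 N).
It fails at once if the hook is dropped (contact force between the fingers and hook below 0.05 N and linear speed of hook above 0.5 m/s).
It fails at once if the bin is dropped (contact force between the fingers and bin below 0.05 N and linear speed of bin above 0.5 m/s).
It fails at once if the tape roll or jar is pushed more than 30 mm (distance of any of tape_roll, jar from where it was at the start of the episode above 0.03 m).
It also fails if it takes over 72 s, if anything falls off the work surface, if the arm or the gripper's body presses on something with over 40 N, if the wrist force passes 120 N, or if a joint passes its speed limit or range.

### The arm

A 7-joint arm with a two-finger parallel gripper is mounted at the origin on the work surface; the furniture and walls round the work are solid. World frame = base frame: x ahead of the robot, y to its left, z up, the work surface at z = 0. Lengths are in m, angles in rad, forces in N, time in s.
With the tool pointing down it reaches from about 0.4 to 0.85 m from the base axis. Payload 4.5 kg.
Tool frame: the origin (TCP) lies midway between the tips of the shut fingers; the grasp point (between the pads) lies 19 mm behind it; z points along the fingers, x is the direction in which the jaws open and shut, and the axes are right-handed (so a half turn about z gives the same grasp; the last joint's range is limited). The gripper opens to 85 mm and grips with 20 to 120 N. Pads are 22 mm wide; open, the fingers measure 114 mm over their backs; the gripper's body (76 mm by 85 mm) begins 54 mm behind the grasp point. The pads swing forward as they close: fully open they stand 13 mm farther back than shut.
Start: joints at [1.369, 0.689, -0.195, 1.565, 0.157, 0.902, -0.215], TCP at [0.146, -0.608, 0.231] pointing down, gripper open.
Joint ranges: [-3.01, 3.01], [-0.46, 2.08], [-1.47, 1.51], [0.13, 2.56], [-1, 4.14], [0.04, 2.09], [-2.66, 2.66]. Speed limits (rad/s): [2.57, 2.57, 3.14, 3.14, 3.14, 3.14, 3.14].

### API

Orientations are given as [roll, pitch, yaw] about the fixed x, y, z axes, in that order (R = Rz(yaw) Ry(pitch) Rx(roll)).
In Python, from rig import manip gives the robot as it stands. The module is installed in compiled form; this text tells all that it offers.
- The arm moves only by the shell command python3 -m handwheel 'ROWS' [FORCE]. ROWS is JSON, a list of rows, each a list of 7 numbers: the shift along the tool's x, y, z in m, then the turn, a rotation vector about the tool's x, y, z in degrees, then the closure in counts, from 0 (fully open) to 255 (shut). A call has 1 to 8 rows; each row is the pose to reach, as a shift and turn from the pose commanded when the call began, along the tool's axes at that moment; what a row does not reach only later rows make up. A row lasts 1/12 s, in which the tool goes at most 41.7 mm and 7.16 degrees, less where a joint would pass 70% of its speed; a pose out of reach is approached as far as the arm can. A call with a gripper value outside its range is refused whole. The fingers move at their own pace and stop on an object; FORCE is the grip in N (left out, the last holds). Time passes only in rows, so rows that repeat a pose let the fingers close. It gives the time, the measured TCP pose, the force and the opening at its end, in the units of the state.
- manip.sense(): the state, without advancing time (a new reading comes with each control period).
- manip.grab_frame(name): name is "scene" or "side" or "wrist"; returns (picture, depth): 400x640x3 uint8, red, green, blue; 400x640 float32, m along the optical axis (not along the pixel's ray), 0 where there is no reading.
- manip.calibration(name): a dict with "camera_matrix" (3x3 intrinsics, pixels), "rvec" (rotation vector, rad) and "tvec" (3), from world to camera coordinates, as OpenCV has them; the wrist camera has in their place "mount" (4x4, takes a point from camera to tool coordinates, whose origin is the TCP and whose axes are the tool frame's). Camera axes: x right, y down, z forward; pixel columns grow to the right and rows downward; lengths in m; the calibration is good to about 2 mm. A picture is of the moment at which its call begins: read the wrist's pose just before it. calibration takes no time and is no camera call.
- manip.sign_off(): hands the job in, once; it reports no verdict.
The state is a dict: "time": time; "qpos": joint angles; "joint_vel": joint speeds; "joint_efforts": joint torques, N m; "tcp_pos": TCP position; "ee_rot": TCP orientation; "force": force on the tool from outside, world axes, zero at the start; "ft_torque": the same for the moment, N m; "width": opening from 0.0 (shut) to 1.0 (fully open).
Only numpy, scipy, OpenCV 4.12 (cv2) and the standard library are available. Lean on these libraries where they do the work, as an engineer would, in place of code of your own. Each camera call takes 0.05 s, during which the arm holds its last target.

## Working session

There is one attempt and no reset: what is moved stays moved. The work goes in short steps, Python scripts to look and compute and a shell command to move; the robot and the scene stay as the last step left them, time stands still between calls to the robot, and variables do not carry over. Pictures are saved under pics/ and viewed, and the job is handed in when it is done.

```bash
mkdir -p pics
cat > h.py <<'E'
import numpy as np, cv2
from rig import manip
from scipy.spatial.transform import Rotation as R
def cam(name,s=None):
    c=manip.calibration(name);K=np.array(c["camera_matrix"],float)
    if name=="wrist":
        s=s or manip.sense();M=np.array(c["mount"])
        T=np.eye(4);T[:3,:3]=R.from_euler('xyz',s["ee_rot"]).as_matrix();T[:3,3]=s["tcp_pos"]
        return K,T@M
    T=np.eye(4);T[:3,:3]=cv2.Rodrigues(np.array(c["rvec"],float))[0];T[:3,3]=np.ravel(c["tvec"])
    return K,np.linalg.inv(T)
def grab(name,out):
    s=manip.sense();p,d=manip.grab_frame(name)
    K,T=cam(name,s);np.savez('pics/'+out+'.npz',p=p,d=d,K=K,T=T)
    cv2.imwrite('pics/'+out+'.png',p[...,::-1]);return p,d,K,T
def load(o):
    z=np.load('pics/'+o+'.npz');return z['p'],z['d'],z['K'],z['T']
def cloud(d,K,T):
    v,u=np.mgrid[:d.shape[0],:d.shape[1]]
    P=np.stack([(u-K[0,2])/K[0,0]*d,(v-K[1,2])/K[1,1]*d,d],-1)
    return P@T[:3,:3].T+T[:3,3]
def ray(K,T,u,v,z):
    r=T[:3,:3]@np.array([(u-K[0,2])/K[0,0],(v-K[1,2])/K[1,1],1]);t=(z-T[2,3])/r[2];return T[:3,3]+t*r
def proj(K,T,X):
    c=np.linalg.inv(T)@np.append(X,1);return (K@(c[:3]/c[2]))[:2]
def totool(dw,s=None):
    s=s or manip.sense();return R.from_euler('xyz',s["ee_rot"]).as_matrix().T@np.array(dw)
E
python3 - <<'E'
from h import *
s=manip.sense();print(s)
for n in("scene","side","wrist"):
    p,d,K,T=grab(n,n+'0');print(n,K.tolist(),T.round(3).tolist())
E
```

```text
{'time': 0.0, 'qpos': array([ 1.36881682,  0.68995134, -0.19450926,  1.56639284,  0.15731822,
        0.90250005, -0.21505911]), 'joint_vel': array([-1.65458314e-04, -1.19897112e-03, -1.09889346e-03,  1.42098594e-05,
       -2.51241855e-03, -1.01282782e-03, -1.57506103e-03]), 'joint_efforts': array([-2.49435254e-05, -5.39611530e+01, -1.26649026e+00, -1.58543730e+01,
        9.09074501e-03,  9.46517423e-03, -1.70573966e-06]), 'tcp_pos': array([ 0.14578561, -0.60706986,  0.23049131]), 'ee_rot': array([ 3.14143486e+00,  1.85129120e-03, -1.33487801e+00]), 'force': array([ 0.27245638,  0.03446075, -1.01876754]), 'ft_torque': array([-0.02131641,  0.01726604,  0.04839441]), 'width': 0.9961786564479556}
scene [[430.2509626001318, 0.0, 317.6438463119479], [0.0, 430.2509626001318, 198.2431068992372], [0.0, 0.0, 1.0]] [[-0.874, -0.211, 0.438, 0.085], [-0.485, 0.412, -0.771, 0.58], [-0.018, -0.886, -0.463, 0.55], [0.0, 0.0, 0.0, 1.0]]
side [[409.1475208011796, 0.0, 322.5672899490479], [0.0, 409.1475208011796, 202.33280016134276], [0.0, 0.0, 1.0]] [[-0.96, -0.151, 0.236, 0.269], [-0.279, 0.578, -0.767, 0.531], [-0.02, -0.802, -0.597, 0.615], [0.0, 0.0, 0.0, 1.0]]
wrist [[340.6786133596789, 0.0, 316.1958088347989], [0.0, 340.6786133596789, 200.46362727390238], [0.0, 0.0, 1.0]] [[0.233, -0.937, -0.261, 0.211], [-0.972, -0.225, -0.06, -0.593], [-0.002, 0.268, -0.963, 0.373], [0.0, 0.0, 0.0, 1.0]]
```

View pics/scene0.png

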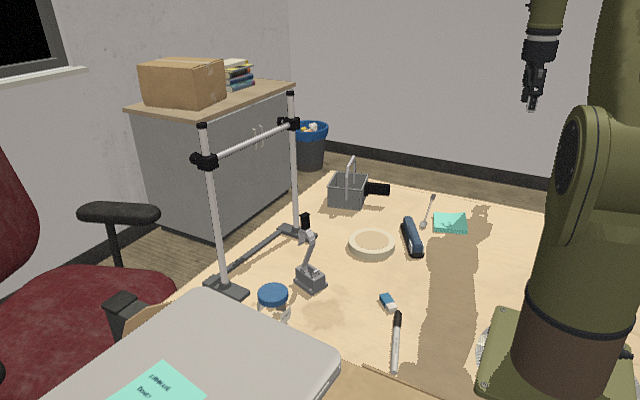

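View pics/side0.png

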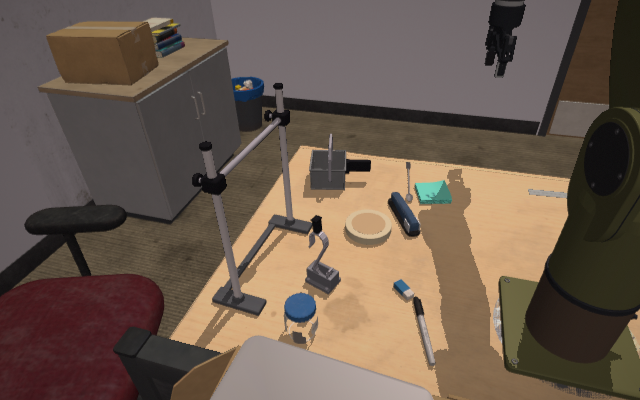

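View pics/wrist0.png

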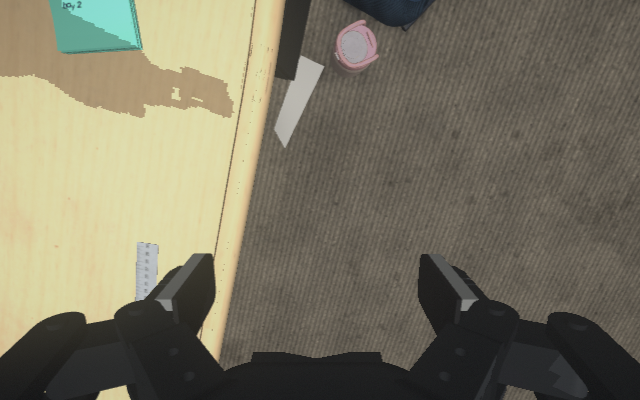

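The scene view shows the rack (posts at about (215,210) and (293,165)), the hook in its caddy at (310,265), and the bin at (348,188) with its handle at (378,188). The tape is at (371,243) and the jar at (273,297). The side view agrees. The wrist view shows only the desk edge.

Run:
```python
from h import *
for n in("scene0","side0"):
    p,d,K,T=load(n);W=cloud(d,K,T)
    pts=dict(scene=[(208,140),(204,125),(291,93),(293,124),(235,146),(250,138),(265,131),(305,220),(305,215),(311,238),(312,280),(349,160),(378,188),(385,189),(272,293),(371,243),(352,243),(391,243),(226,290),(291,232)],
      side=[(215,183),(208,147),(279,87),(280,117),(235,166),(250,152),(262,140),(317,222),(317,228),(322,275),(331,145),(357,165),(365,166),(300,306),(368,225),(240,300),(290,224)])[n[:-1]]
    print(n)
    for u,v in pts: print((u,v),p[v,u],W[v,u].round(3),round(float(d[v,u]),3))
    c=p[60:330,170:420] if n=='scene0' else p[70:330,180:430]
    cv2.imwrite('pics/'+n+'_z.png',cv2.resize(c[...,::-1],None,fx=2.2,fy=2.2,interpolation=cv2.INTER_CUBIC))
```

```text
scene0
(208, 140) [113 111 105] [ 1.468 -0.831 -0.129] 2.007
(204, 125) [18 23 29] [0.568 0.091 0.339] 0.686
(291, 93) [13 20 19] [ 0.553 -0.144  0.339] 0.861
(293, 124) [33 31 30] [ 0.548 -0.139  0.277] 0.882
(235, 146) [220 215 211] [0.571 0.02  0.279] 0.77
(250, 138) [145 141 135] [ 1.469 -1.143 -0.219] 2.29
(265, 131) [142 138 135] [ 1.473 -1.285 -0.224] 2.403
(305, 220) [18 16 11] [ 0.444 -0.003  0.148] 0.792
(305, 215) [43 40 44] [ 0.444 -0.004  0.158] 0.788
(311, 238) [150 146 144] [0.43  0.    0.115] 0.799
(312, 280) [110 109 106] [0.419 0.02  0.034] 0.817
(349, 160) [127 113  98] [ 1.398 -2.239 -0.739] 3.344
(378, 188) [18 14 10] [ 0.445 -0.376  0.05 ] 1.126
(385, 189) [27 28 24] [ 0.428 -0.38   0.049] 1.122
(272, 293) [ 98 134 167] [0.439 0.12  0.07 ] 0.731
(371, 243) [218 196 160] [ 0.378 -0.172  0.018] 0.954
(352, 243) [229 218 191] [ 0.417 -0.155  0.017] 0.958
(391, 243) [228 218 190] [ 0.34  -0.194  0.017] 0.955
(226, 290) [125 126 122] [0.566 0.099 0.012] 0.831
(291, 232) [81 79 80] [ 0.568 -0.14   0.01 ] 1.016
side0
(215, 183) [16 14 16] [0.563 0.102 0.285] 0.595
(208, 147) [11 10 11] [0.568 0.094 0.34 ] 0.569
(279, 87) [13 13 15] [ 0.554 -0.144  0.338] 0.75
(280, 117) [14 12 14] [ 0.555 -0.137  0.282] 0.779
(235, 166) [71 64 63] [0.567 0.034 0.273] 0.655
(250, 152) [90 78 62] [ 1.438 -1.639 -0.749] 2.754
(262, 140) [48 43 38] [ 0.56  -0.061  0.271] 0.727
(317, 222) [10  8 10] [ 0.444 -0.002  0.154] 0.725
(317, 228) [13 12 13] [ 0.444 -0.     0.141] 0.731
(322, 275) [121 115 117] [0.434 0.01  0.034] 0.785
(331, 145) [114 104 109] [ 0.511 -0.342  0.118] 1.023
(357, 165) [12 11 12] [ 0.45  -0.374  0.05 ] 1.073
(365, 166) [14 13 14] [ 0.43  -0.383  0.045] 1.08
(300, 306) [ 61  96 136] [0.439 0.119 0.07 ] 0.681
(368, 225) [199 160 120] [ 0.38  -0.177  0.019] 0.925
(240, 300) [46 44 45] [0.567 0.096 0.019] 0.76
(290, 224) [48 46 46] [ 0.555 -0.14   0.015] 0.94
```

View pics/scene0_z.png

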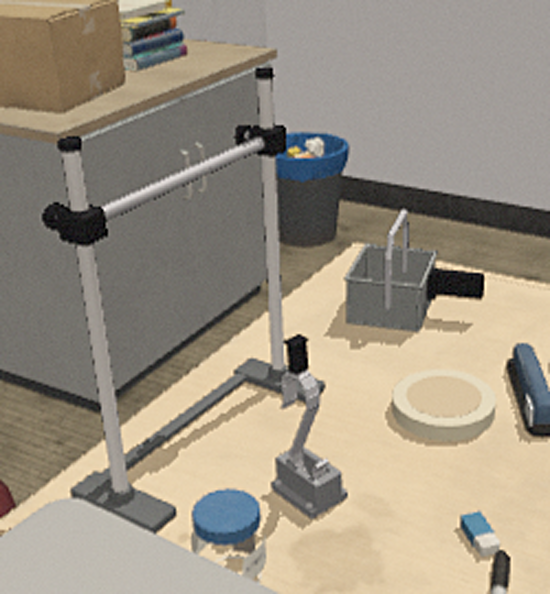

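View pics/side0_z.png

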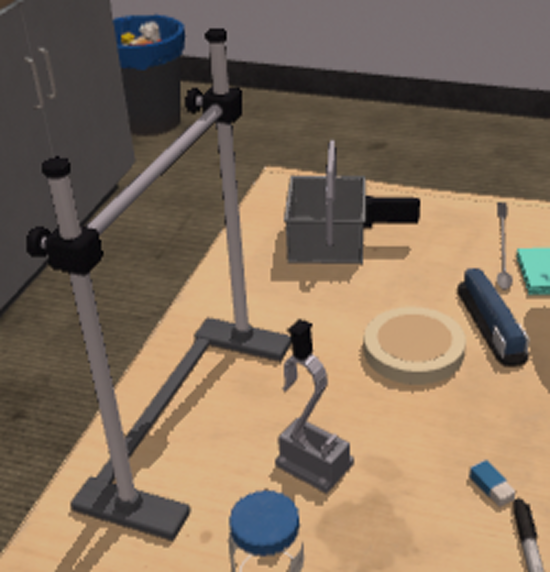

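Run:
```python
from h import *
for n in("scene0","side0"):
    p,d,K,T=load(n);W=cloud(d,K,T);p=p.astype(int)
    ok=(d>0);X,Y,Z=W[...,0],W[...,1],W[...,2]
    cp=T[:3,3]
    print(n)
    # crossbar
    m=ok&(X>.53)&(X<.6)&(Y>-.11)&(Y<.06)&(Z>.24)&(Z<.33)
    q=W[m];print('bar',m.sum(),q.min(0).round(4),q.max(0).round(4))
    A=np.c_[q[:,1],np.ones(len(q))]
    for nm,c in(('x',0),('z',2)): print(nm,np.linalg.lstsq(A,q[:,c],rcond=None)[0].round(4))
    for y in np.arange(-.1,.06,.03):
        s=q[abs(q[:,1]-y)<.012]
        if len(s): print(' y',round(y,3),len(s),np.percentile(s[:,0],[5,50,95]).round(4),np.percentile(s[:,2],[5,50,95]).round(4))
    for nm,y0 in(('postL',.095),('postR',-.142)):
        for zz in(.1,.2,.24):
            m=ok&(X>.53)&(X<.6)&(abs(Y-y0)<.02)&(abs(Z-zz)<.025);q=W[m]
            if len(q)>5: print(nm,zz,len(q),np.median(q,0).round(4))
    m=ok&(abs(X-.56)<.04)&(Z>.335)&(Z<.36)&(abs(Y)<.2)
    for sg in(1,-1):
        q=W[m&(sg*Y>0)];print('cap',len(q),((q.min(0)+q.max(0))/2).round(4),q.min(0).round(3),q.max(0).round(3))
    # hook block: black
    blk=p.max(-1)<60
    m=ok&blk&(abs(X-.44)<.04)&(abs(Y)<.04)&(Z>.11)&(Z<.2);q=W[m];print('block',len(q),q.min(0).round(4),q.max(0).round(4),np.median(q,0).round(4))
    m=ok&(abs(X-.43)<.05)&(abs(Y)<.05)&(Z>.028)&(Z<.037);q=W[m];print('caddytop',len(q),q.min(0).round(4),q.max(0).round(4),cv2.minAreaRect(q[:,:2].astype(np.float32)*1000))
    m=ok&blk&(X<.48)&(X>.35)&(abs(Y+.37)<.06)&(Z>.02)&(Z<.08);q=W[m];print('handle',len(q),q.min(0).round(4),q.max(0).round(4),cv2.minAreaRect(q[:,:2].astype(np.float32)*1000))
    m=ok&~blk&(X<.6)&(X>.44)&(abs(Y+.35)<.1)&(Z>.055)&(Z<.066);q=W[m];print('binrim',len(q),q.min(0).round(4),q.max(0).round(4),cv2.minAreaRect(q[:,:2].astype(np.float32)*1000))
    m=ok&(X<.6)&(X>.44)&(abs(Y+.35)<.1)&(Z>.1)&(Z<.14);q=W[m];print('bail',len(q),q.min(0).round(4),q.max(0).round(4),np.median(q,0).round(4))
    b=ok&(p[...,2]-p[...,0]>30)&(abs(X-.44)<.05)&(abs(Y-.12)<.06)&(Z>.06);q=W[b];print('jar',(q.min(0)+q.max(0))/2)
    m=ok&(abs(X-.38)<.08)&(abs(Y+.17)<.08)&(Z>.014)&(Z<.024);q=W[m];print('tape',(q.min(0)+q.max(0))/2)
```

```text
scene0
bar 424 [ 0.557  -0.1098  0.2684] [0.5751 0.0591 0.2805]
x [0.0679 0.5663]
z [2.000e-04 2.759e-01]
 y -0.1 43 [0.5574 0.5591 0.5632] [0.2707 0.2766 0.2798]
 y -0.07 50 [0.559  0.5611 0.566 ] [0.27   0.2763 0.2797]
 y -0.04 60 [0.5605 0.5628 0.5674] [0.2703 0.2769 0.2799]
 y -0.01 59 [0.5629 0.5648 0.5689] [0.2703 0.2764 0.2801]
 y 0.02 68 [0.565  0.5674 0.5713] [0.2706 0.2767 0.2799]
 y 0.05 68 [0.5667 0.5692 0.5733] [0.2702 0.2766 0.2797]
postL 0.1 169 [0.5716 0.094  0.1005]
postL 0.2 206 [0.572  0.0938 0.201 ]
postL 0.24 218 [0.5718 0.0939 0.2403]
postR 0.1 116 [ 0.5566 -0.1452  0.0997]
postR 0.2 140 [ 0.5565 -0.1453  0.1998]
postR 0.24 145 [ 0.5561 -0.1449  0.2392]
cap 64 [0.574  0.0901 0.3383] [0.566 0.081 0.335] [0.582 0.099 0.342]
cap 34 [ 0.5596 -0.1467  0.3381] [ 0.55  -0.154  0.335] [ 0.569 -0.14   0.341]
block 131 [ 0.4383 -0.0166  0.1296] [0.4542 0.0029 0.1582] [ 0.444  -0.0026  0.146 ]
caddytop 248 [ 0.4073 -0.0248  0.0281] [0.4685 0.0213 0.0369] ((437.7704772949219, -3.069866180419922), (31.9793701171875, 58.22552490234375), 70.91844940185547)
handle 284 [ 0.4184 
[... 1352 characters left out ...]
.0027 0.1601] [ 0.4449 -0.002   0.1482]
caddytop 289 [ 0.4061 -0.0253  0.028 ] [0.4683 0.0201 0.0369] ((437.0038146972656, -2.648923873901367), (33.14048385620117, 58.84698486328125), 68.76023864746094)
handle 278 [ 0.4176 -0.3904  0.0272] [ 0.4795 -0.3222  0.0631] ((460.95233154296875, -366.1295166015625), (88.10601806640625, 42.21855163574219), 49.04676055908203)
binrim 240 [ 0.47   -0.4239  0.055 ] [ 0.5816 -0.3026  0.0649] ((523.3438720703125, -364.1174011230469), (99.95614624023438, 107.6624984741211), 13.423175811767578)
bail 73 [ 0.5071 -0.4098  0.1008] [ 0.5308 -0.3154  0.1211] [ 0.515  -0.3402  0.1178]
jar [0.44078904 0.11691504 0.066505  ]
tape [ 0.3670798  -0.18978638  0.01870562]
```

Both fixed views agree. The bar top is at about z 0.280, and the stand origin is about (0.567, -0.0295) with yaw of about -3.8°. The hook block is near (0.446, -0.006). I'll move the wrist camera over the hook now.

```bash
python3 -m handwheel '[[-0.01,-0.02,-0.01,0,0,3,0],[-0.025,-0.05,-0.02,0,0,7,0],[-0.04,-0.08,-0.03,0,0,11,0],[-0.055,-0.11,-0.04,0,0,15,0],[-0.075,-0.14,-0.05,0,0,19,0],[-0.095,-0.17,-0.06,0,0,24,0],[-0.11,-0.2,-0.07,0,0,29,0],[-0.13,-0.23,-0.07,0,0,33,0]]' 40
cat > go.py <<'E'
import sys
from h import *
# go.py x y z yawdeg : shift in tool axes needed, and turn about tool z
x,y,z,yaw=map(float,sys.argv[1:5]);s=manip.sense()
Rc=R.from_euler('xyz',s['ee_rot']);Rt=R.from_euler('xyz',[np.pi,0,np.radians(yaw)])
print('shift',totool(np.array([x,y,z])-s['tcp_pos'],s).round(4),'turn',(Rc.inv()*Rt).as_rotvec(degrees=True).round(2),'t',round(s['time'],2),'F',s['force'].round(2),'w',round(s['width'],3),'tcp',s['tcp_pos'].round(4),'yaw',np.degrees(s['ee_rot'][2]).round(2))
E
python3 go.py .445 -.005 .30 -110
```

```text
time: 0.82
tcp_pos: [0.3411, -0.4276, 0.3031]
ee_rot: [-3.138, -0.002, -1.916]
force: [0.7, -1.0, 0.4]
width: 1.0
shift [-0.4328  0.0451  0.002 ] turn [-0.2  -0.12  0.24] t 0.82 F [ 0.66 -1.    0.38] w 1.0 tcp [ 0.3411 -0.4276  0.3031] yaw -109.76
```

```bash
python3 -m handwheel '[[-0.03,0.003,0,0,0,0,0],[-0.065,0.007,0,0,0,0,0],[-0.1,0.01,0,0,0,0,0],[-0.135,0.014,0,0,0,0,0],[-0.17,0.018,0,0,0,0,0],[-0.205,0.022,0,0,0,0,0],[-0.24,0.026,0,0,0,0,0],[-0.275,0.03,0,0,0,0,0]]'
python3 -m handwheel '[[-0.03,0.003,0,0,0,0,0],[-0.06,0.006,0,0,0,0,0],[-0.09,0.009,0,0,0,0,0],[-0.115,0.011,0,0,0,0,0],[-0.135,0.013,0,0,0,0,0],[-0.15,0.015,0,0,0,0,0],[-0.157,0.016,0,0,0,0,0],[-0.157,0.016,0,0,0,0,0]]'
python3 - <<'E'
from h import *
grab("wrist","w1")
E
python3 go.py .445 -.005 .30 -110
```

```text
time: 1.48
tcp_pos: [0.4027, -0.1566, 0.3013]
ee_rot: [3.142, -0.0, -1.911]
force: [1.2, 1.0, -0.0]
width: 0.999
time: 2.15
tcp_pos: [0.4402, -0.0034, 0.3012]
ee_rot: [3.141, 0.001, -1.908]
force: [-0.5, -0.3, -0.1]
width: 0.999
shift [-0.0017 -0.0049  0.0012] turn [ 0.02 -0.03  0.58] t 2.2 F [ 0.53 -0.22 -0.08] w 0.997 tcp [ 0.4399 -0.0049  0.3012] yaw -109.42
```

View pics/w1.png

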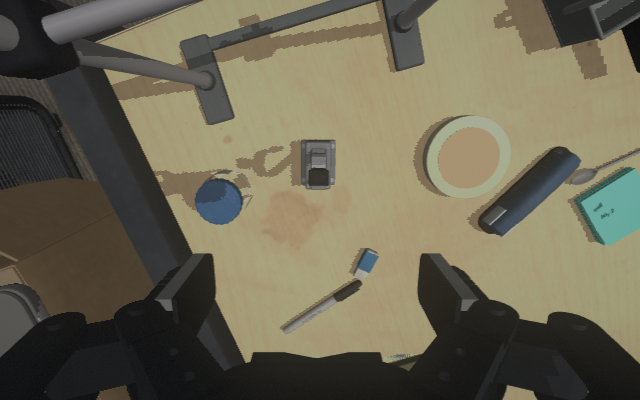

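The wrist view shows the caddy centred at about (318,163) with its sides nearly parallel to the image, and the black block at (319,177).

Run:
```python
from h import *
p,d,K,T=load('w1');W=cloud(d,K,T);q=p.astype(int)
X,Y,Z=W[...,0],W[...,1],W[...,2];ok=d>0
near=(abs(X-.44)<.06)&(abs(Y)<.05)
m=ok&near&(Z>.15);A=W[m];print('blocktop',len(A),A.min(0).round(4),A.max(0).round(4),A.mean(0).round(4),cv2.minAreaRect(A[:,:2].astype(np.float32)*1000))
v,u=np.nonzero(m);print(u.min(),u.max(),v.min(),v.max())
m=ok&near&(Z>.1);A=W[m];print('hooktop',len(A),A.min(0).round(4),A.max(0).round(4),cv2.minAreaRect(A[:,:2].astype(np.float32)*1000))
m=ok&near&(Z>.02)&(Z<.04);A=W[m];print('caddy',len(A),A.min(0).round(4),A.max(0).round(4),cv2.minAreaRect(A[:,:2].astype(np.float32)*1000))
c=p[120:210,270:370];cv2.imwrite('pics/w1z.png',cv2.resize(c[...,::-1],None,fx=6,fy=6,interpolation=cv2.INTER_CUBIC))
```

```text
blocktop 30596 [ 0.4117 -0.05    0.1557] [0.4728 0.05   0.3985] [0.4539 0.001  0.3712] ((446.0860290527344, -1.237030029296875), (114.08961486816406, 32.8570556640625), 70.69788360595703)
0 504 170 399
hooktop 30895 [ 0.4117 -0.05    0.1023] [0.4728 0.05   0.3985] ((446.1761474609375, -1.1909561157226562), (113.6631088256836, 34.89350509643555), 71.6655044555664)
caddy 532 [ 0.4058 -0.0283  0.02  ] [0.4685 0.0177 0.0373] ((437.1788330078125, -5.449771881103516), (29.699247360229492, 57.15446853637695), 70.9397964477539)
```

View pics/w1z.png

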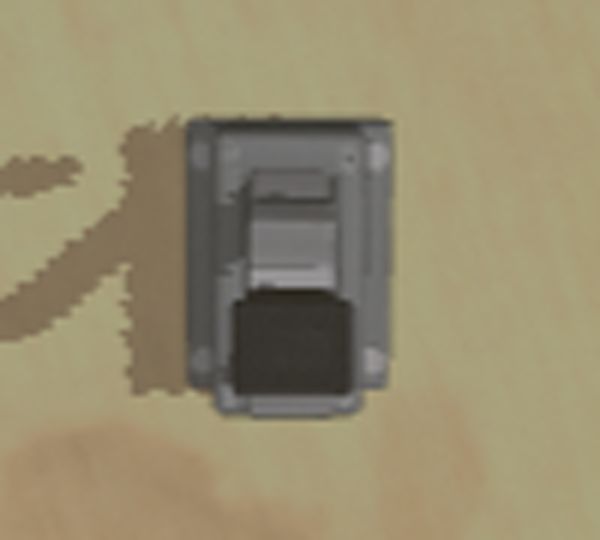

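Run:
```python
from h import *
p,d,K,T=load('w1');W=cloud(d,K,T);q=p.astype(int)
X,Y,Z=W[...,0],W[...,1],W[...,2];ok=d>0
print('cam',T[:3,3].round(3))
a=np.radians(-19.1);ax=np.array([np.cos(a),np.sin(a)]);ay=np.array([-np.sin(a),np.cos(a)])
v,u=np.mgrid[:400,:640];reg=(u>290)&(u<345)&(v>135)&(v<200)
def rep(n,m):
    A=W[m];L=np.c_[A[:,:2]@ax,A[:,:2]@ay,A[:,2]];lo,hi=np.percentile(L,2,axis=0),np.percentile(L,98,axis=0);c=(lo+hi)/2
    print(n,len(A),'lo',lo.round(4),'hi',hi.round(4),'c world',(c[0]*ax+c[1]*ay).round(4))
rep('top',ok&reg&(Z>.154)&(Z<.17))
rep('block',ok&reg&(Z>.128)&(Z<.17)&(q.max(-1)<75))
rep('crown',ok&reg&(Z>.105)&(Z<.127)&(q.max(-1)>75))
rep('caddy',ok&reg&(Z>.029)&(Z<.038))
for vv in range(166,192,2): print(vv,W[vv,319].round(4),p[vv,319])
print('ray corners',[ray(K,T,uu,vv,.158).round(4) for uu,vv in((309,172),(329,172),(309,185.5),(329,185.5))])
```

```text
cam [ 0.504 -0.027  0.444]
top 317 lo [0.4189 0.1298 0.1563] hi [0.4318 0.1461 0.1594] c world [ 0.4471 -0.0088]
block 342 lo [0.4189 0.1298 0.1347] hi [0.4318 0.1461 0.1594] c world [ 0.4471 -0.0088]
crown 254 lo [0.4051 0.1314 0.1109] hi [0.4392 0.1448 0.1263] c world [ 0.4441 -0.0076]
caddy 497 lo [0.3875 0.1231 0.0322] hi [0.4429 0.1526 0.0359] c world [ 0.4374 -0.0056]
166 [ 0.4508 -0.0108  0.1239] [148 145 146]
168 [ 0.4509 -0.0108  0.1351] [47 44 34]
170 [ 0.453  -0.0114  0.1569] [50 47 40]
172 [ 0.4514 -0.0108  0.1571] [55 52 47]
174 [ 0.45   -0.0103  0.1586] [55 53 47]
176 [ 0.4481 -0.0097  0.1572] [58 55 50]
178 [ 0.4467 -0.0092  0.1584] [57 54 49]
180 [ 0.445  -0.0086  0.158 ] [57 54 48]
182 [ 0.4435 -0.008   0.159 ] [54 52 44]
184 [ 0.4418 -0.0074  0.1584] [56 53 48]
186 [ 0.4323 -0.0044  0.1234] [115 113 112]
188 [ 0.4297 -0.0035  0.1202] [123 121 120]
190 [ 3.995e-01  6.000e-03 -3.000e-04] [168 157 120]
ray corners [array([ 0.4544, -0.0028,  0.158 ]), array([ 0.4487, -0.0189,  0.158 ]), array([0.4433, 0.0012, 0.158 ]), array([ 0.4376, -0.0151,  0.158 ])]
```

```bash
python3 go.py .4467 -.008 .133 -109.1
```

```text
shift [ 0.0005 -0.0075  0.1682] turn [ 0.02 -0.03 -0.32] t 2.2 F [ 0.53 -0.22 -0.08] w 0.997 tcp [ 0.4399 -0.0049  0.3012] yaw -109.42
```

```bash
python3 -m handwheel '[[0,-0.004,0.015,0,0,-0.3,0],[0,-0.0075,0.035,0,0,-0.3,60],[0,-0.0075,0.06,0,0,-0.3,100],[0,-0.0075,0.085,0,0,-0.3,100],[0,-0.0075,0.11,0,0,-0.3,100],[0,-0.0075,0.13,0,0,-0.3,100],[0,-0.0075,0.145,0,0,-0.3,100],[0,-0.0075,0.145,0,0,-0.3,100]]'
python3 - <<'E'
from h import *
grab("wrist","w2")
E
python3 go.py .4467 -.008 .133 -109.1
```

```text
time: 2.87
tcp_pos: [0.4451, -0.0093, 0.154]
ee_rot: [3.137, -0.003, -1.908]
force: [-0.7, -1.9, -0.2]
width: 0.609
shift [-0.0014 -0.0004  0.0224] turn [ 0.16 -0.13 -0.21] t 2.92 F [ 0.99 -0.29 -0.49] w 0.606 tcp [ 0.4459 -0.0091  0.1554] yaw -109.31
```

View pics/w2.png

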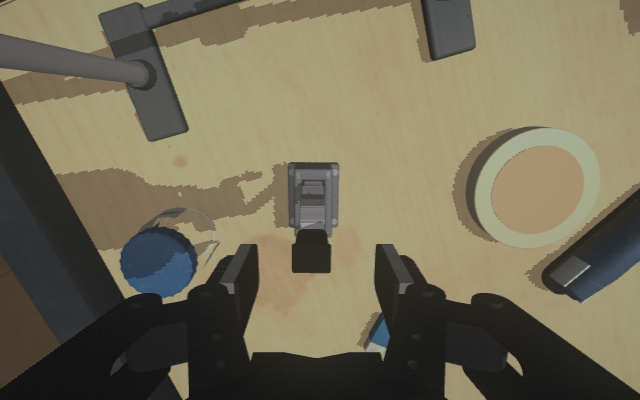

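The block at (311,250) sits between the fingers at (258…376), slightly left of centre. I'll descend and close.

```bash
python3 -m handwheel '[[-0.0015,0,0.008,0,0,0,100],[-0.0015,0,0.016,0,0,0,100],[-0.0015,0,0.022,0,0,0,100],[-0.0015,0,0.022,0,0,0,130],[-0.0015,0,0.022,0,0,0,170],[-0.0015,0,0.022,0,0,0,220],[-0.0015,0,0.022,0,0,0,255],[-0.0015,0,0.022,0,0,0,255]]' 40
python3 -m handwheel '[[0,0,0,0,0,0,255],[0,0,0,0,0,0,255],[0,0,0,0,0,0,255],[0,0,0,0,0,0,255]]'
python3 go.py .4467 -.008 .133 -109.1
python3 - <<'E'
from h import *
grab("wrist","w3")
E
```

```text
time: 3.58
tcp_pos: [0.4478, -0.0062, 0.1346]
ee_rot: [-3.141, -0.0, -1.906]
force: [-0.3, -0.9, 1.7]
width: 0.177
time: 3.92
tcp_pos: [0.4478, -0.0062, 0.1345]
ee_rot: [-3.141, 0.0, -1.906]
force: [-0.9, -0.4, 5.2]
width: 0.177
shift [0.0021 0.0005 0.0015] turn [-0.04  0.   -0.1 ] t 3.92 F [-0.93 -0.41  5.21] w 0.177 tcp [ 0.4478 -0.0062  0.1345] yaw -109.2
```

View pics/w3.png

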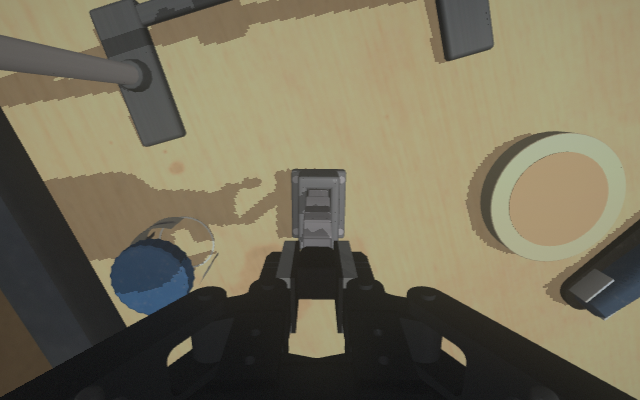

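The block is gripped: opening 0.177, about 15 mm, with the pads on both sides at (288…347,260). I'll lift straight out. The hook has to go onto the bar diagonally, from the robot side, because the slanted stem lies under the upper curl.

```bash
python3 -m handwheel '[[0,0,-0.003,0,0,0,255],[0,0,-0.01,0,0,0,255],[0,0,-0.02,0,0,0,255],[0,0,-0.035,0,0,0,255],[0,0,-0.055,0,0,0,255],[0,0,-0.08,0,0,0,255],[0,0,-0.105,0,0,0,255],[0,0,-0.13,0,0,0,255]]' 50
python3 -m handwheel '[[0,0,-0.025,0,0,-3,255],[0,0,-0.045,0,0,-6,255],[0,0,-0.06,0,0,-9,255],[0,0,-0.068,0,0,-12,255],[0,0,-0.07,0,0,-15,255],[0,0,-0.07,0,0,-15.4,255],[0,0,-0.07,0,0,-15.4,255],[0,0,-0.07,0,0,-15.4,255]]'
python3 - <<'E'
from h import *
grab("side","s4");grab("scene","c4")
for n in("s4","c4"):
    p=load(n)[0];c=p[60:300,200:440];cv2.imwrite('pics/'+n+'z.png',cv2.resize(c[...,::-1],None,fx=2.4,fy=2.4,interpolation=cv2.INTER_CUBIC))
E
python3 go.py .4467 -.008 .335 -93.8
```

```text
time: 4.63
tcp_pos: [0.447, -0.0058, 0.2657]
ee_rot: [3.141, -0.0, -1.905]
force: [0.4, 0.4, -0.5]
width: 0.173
time: 5.3
tcp_pos: [0.4471, -0.006, 0.334]
ee_rot: [3.14, -0.0, -1.638]
force: [0.5, -0.3, -1.4]
width: 0.173
shift [ 0.002   0.0004 -0.0011] turn [ 0.07 -0.01 -0.03] t 5.4 F [ 0.94  0.35 -1.25] w 0.177 tcp [ 0.4472 -0.0061  0.3339] yaw -93.83
```

View pics/s4z.png

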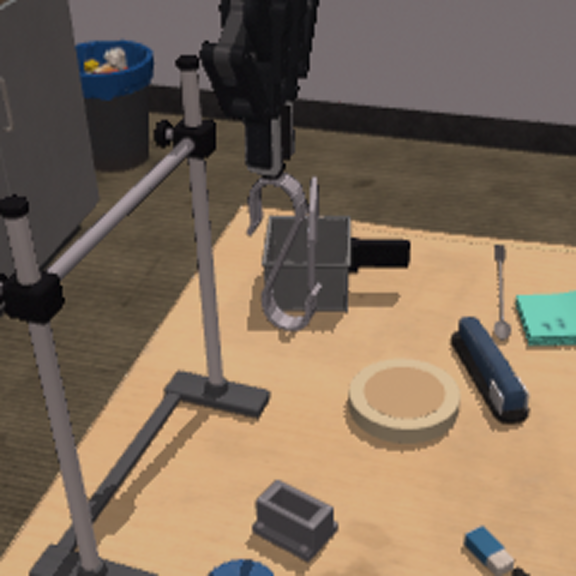

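View pics/c4z.png

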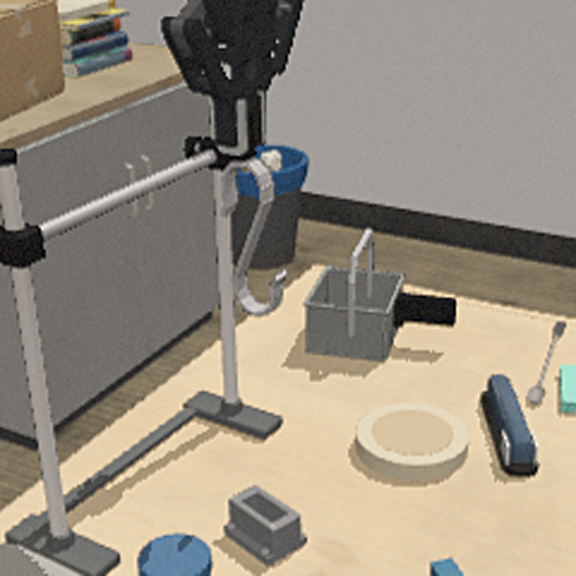

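Both views show the hook held clear of the caddy with its lower curl opening toward the robot. I'll measure its pose from depth.

```bash
cat > hookm.py <<'E'
from h import *
def hookpts(n,xr,yr,zr):
    p,d,K,T=load(n);W=cloud(d,K,T);X,Y,Z=W[...,0],W[...,1],W[...,2]
    m=(d>0)&(X>xr[0])&(X<xr[1])&(Y>yr[0])&(Y<yr[1])&(Z>zr[0])&(Z<zr[1])&(p.max(-1)>70);return W[m]
if __name__=="__main__":
    import matplotlib
E
python3 - <<'E'
from h import *
from hookm import hookpts
a=np.radians(-3.8);ax=np.array([np.cos(a),np.sin(a)]);ay=np.array([-np.sin(a),np.cos(a)]);O=np.array([.567,-.0295])
img=np.full((600,400,3),255,np.uint8)
for n,col in(("s4",(255,0,0)),("c4",(0,0,255))):
    A=hookpts(n,(.40,.50),(-.04,.04),(.19,.345));L=np.c_[(A[:,:2]-O)@ax,(A[:,:2]-O)@ay,A[:,2]]*1000
    print(n,len(A))
    for z in range(205,345,8):
        q=L[abs(L[:,2]-z)<4]
        if len(q): print(z,len(q),q[:,0].min().round(1),q[:,0].max().round(1),'y',np.median(q[:,1]).round(1))
    for l in L: cv2.circle(img,(int((l[0]+170)*4),int((350-l[2])*4)),1,col,-1)
cv2.imwrite('pics/prof.png',img)
E
```

```text
s4 531
213 71 -143.1 -120.0 y 16.8
221 47 -147.9 -114.9 y 19.9
229 40 -148.5 -112.9 y 18.7
237 27 -148.8 -113.3 y 20.9
245 26 -152.4 -115.7 y 20.4
253 10 -123.2 -117.7 y 21.2
261 10 -127.4 -121.6 y 21.7
269 10 -130.3 -125.6 y 21.7
277 9 -132.9 -128.8 y 21.2
285 20 -136.4 -105.7 y 21.7
293 32 -139.8 -107.5 y 21.1
301 42 -143.1 -107.8 y 20.1
309 40 -143.0 -106.9 y 20.9
317 45 -141.2 -109.3 y 20.1
325 65 -138.2 -113.0 y 20.1
333 20 -130.2 -110.9 y 28.4
341 17 -132.2 -116.6 y 29.5
c4 707
213 58 -142.5 -117.6 y 18.4
221 54 -147.9 -114.7 y 17.5
229 49 -148.5 -111.5 y 17.3
237 41 -149.8 -113.1 y 19.0
245 36 -152.2 -115.3 y 18.7
253 22 -124.3 -118.3 y 19.4
261 19 -127.8 -121.3 y 17.4
269 21 -130.7 -124.6 y 20.6
277 23 -134.9 -128.5 y 19.4
285 40 -137.9 -104.7 y 19.2
293 50 -141.8 -107.4 y 18.3
301 57 -142.9 -106.1 y 17.3
309 57 -143.6 -105.8 y 18.7
317 57 -140.5 -107.1 y 18.7
325 58 -137.7 -112.9 y 20.2
333 24 -131.0 -111.4 y 28.4
341 41 -132.8 -113.1 y 28.4
```

View pics/prof.png

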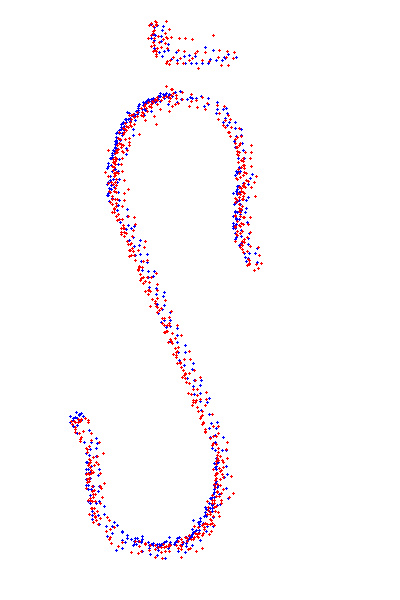

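```bash
python3 -m handwheel '[[0.002,-0.008,0,1,0,0,255],[0.005,-0.02,0,2,0,0,255],[0.008,-0.035,0,3,0,0,255],[0.011,-0.05,-0.001,4,0,0,255],[0.014,-0.064,-0.001,4,0,0,255],[0.0155,-0.074,-0.001,4,0,0,255],[0.0155,-0.078,-0.001,4,0,0,255],[0.0155,-0.078,-0.001,4,0,0,255]]'
python3 -m handwheel '[[0,0,0,0,0,0,255],[0,0,0,0,0,0,255]]'
cat > prof.py <<'E'
import sys
from h import *
from hookm import hookpts
a=np.radians(-3.8);ax=np.array([np.cos(a),np.sin(a)]);ay=np.array([-np.sin(a),np.cos(a)]);O=np.array([.567,-.0295])
tag=sys.argv[1];x0=float(sys.argv[2]);z0=float(sys.argv[3]) # expected origin local x, z (mm)
img=np.full((600,500,3),255,np.uint8)
for cn,col in(("side",(255,0,0)),("scene",(0,0,255))):
    grab(cn,cn+tag);A=hookpts(cn+tag,(.40,.65),(-.08,.06),(.10,.345));L=np.c_[(A[:,:2]-O)@ax,(A[:,:2]-O)@ay,A[:,2]]*1000
    L=L[(abs(L[:,0]-x0)<60)&(abs(L[:,1])<float(sys.argv[4]) if len(sys.argv)>4 else True)]
    for l in L: cv2.circle(img,(int((l[0]-x0+60)*4),int((z0+15-l[2])*4)),1,col,-1)
    for nm,zc in(('up',z0-14),('low',z0-96)):
        q=L[(abs(L[:,2]-zc)<8)&(abs(L[:,0]-x0)<28)];print(cn,nm,len(q),np.percentile(q[:,0],[1,99]).round(1),'y',np.percentile(q[:,1],[2,50,98]).round(1)) if len(q) else 0
    for z in (z0+4,):
        q=L[(abs(L[:,0]-x0)<4)&(L[:,2]>z0-20)&(L[:,2]<z0+8)];print(' crown z',np.percentile(q[:,2],[2,50,98]).round(1)) if len(q) else 0
cv2.circle(img,(int((0-x0+60)*4),int((z0+15-274.5)*4)),24,(0,160,0),2)
cv2.imwrite('pics/prof'+tag+'.png',img)
s=manip.sense();P=s['tcp_pos'];print('tcp local',((P[:2]-O)@ax*1000).round(1),((P[:2]-O)@ay*1000).round(1),(P[2]*1000).round(1),'F',s['force'].round(2),'rot',np.degrees(s['ee_rot']).round(2),'t',round(s['time'],2))
E
python3 prof.py 5 -45 324 15
```

```text
time: 6.07
tcp_pos: [0.526, -0.0271, 0.335]
ee_rot: [-3.071, 0.0, -1.638]
force: [-0.4, 0.0, -0.8]
width: 0.176
time: 6.23
tcp_pos: [0.524, -0.0266, 0.3351]
ee_rot: [-3.072, -0.0, -1.637]
force: [-0.4, -0.5, -1.6]
width: 0.171
side up 88 [-63.4 -28.3] y [-5.8  4.   8. ]
side low 76 [-63.3 -28.6] y [-6.1  3.5  7.8]
 crown z [324.2 326.  328.4]
scene up 104 [-62.9 -26.9] y [-6.5  3.4  7.8]
scene low 93 [-63.1 -27.1] y [-7.2  1.7  7.7]
 crown z [323.5 326.4 328.5]
tcp local -43.1 0.1 335.3 F [-0.34  0.23 -1.11] rot [-1.7601e+02 -1.0000e-02 -9.3770e+01] t 6.33
```

View pics/prof5.png

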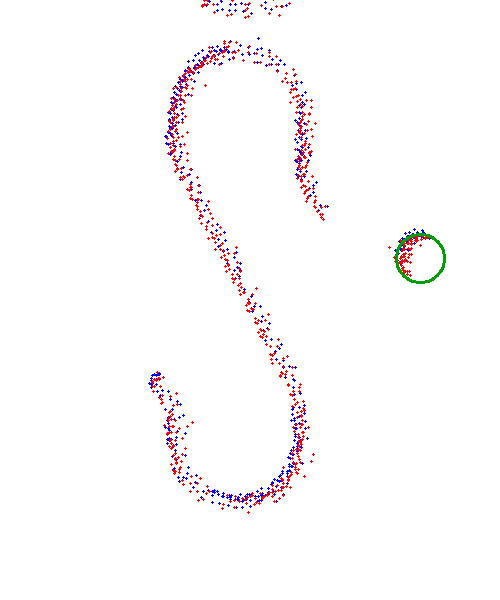

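View pics/side5.png

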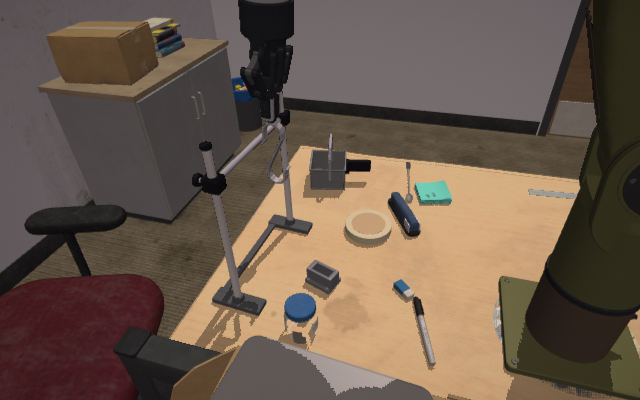

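The profile shows the hook upright, with its curl centres at x -45.6 and its origin at about z 324 mm. The bar lies ahead in the gap under the tip. Now the diagonal approach.

```bash
python3 -m handwheel '[[0,-0.008,0,0,0,0,255],[0,-0.018,0.001,0,0,0,255],[0,-0.027,0.001,0,0,0,255],[0,-0.0315,0.002,0,0,0,255],[0,-0.0345,0.006,0,0,0,255],[0,-0.0375,0.0115,0,0,0,255],[0,-0.0387,0.0137,0,0,0,255],[0,-0.0387,0.0137,0,0,0,255]]'
python3 prof.py 6 -6 313 15
```

```text
time: 7.0
tcp_pos: [0.5633, -0.0293, 0.3232]
ee_rot: [-3.074, -0.0, -1.637]
force: [-0.1, -0.5, -0.5]
width: 0.174
side up 84 [-23.9  11.9] y [-5.9  3.7  7.7]
side low 67 [-24.4  10.9] y [-6.3  3.6  7.4]
 crown z [313.2 314.4 316.2]
scene up 104 [-23.5  13.5] y [-6.8  1.9  7.8]
scene low 95 [-23.8  12.5] y [-6.7  1.7  7.3]
 crown z [311.8 314.9 316.8]
tcp local -3.5 -0.0 324.0 F [ 0.54  0.76 -1.21] rot [-1.7605e+02 -1.0000e-02 -9.3790e+01] t 7.1
```

View pics/prof6.png

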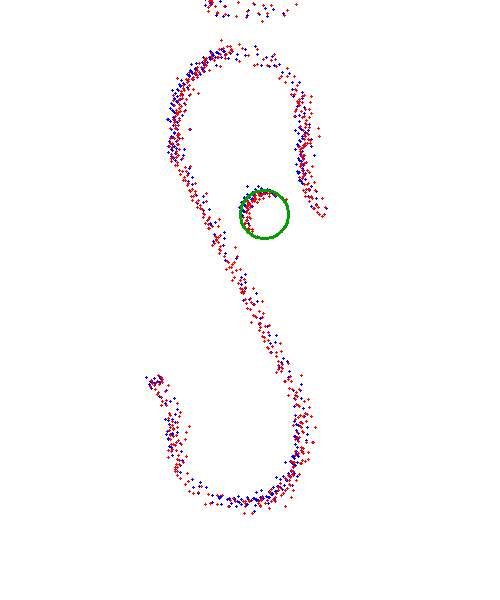

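```bash
python3 -m handwheel '[[0,-0.002,0.004,0,0,0,255],[0,-0.0035,0.009,0,0,0,255],[0,-0.0046,0.013,0,0,0,255],[0,-0.0045,0.018,0,0,0,255],[0,-0.0042,0.023,0,0,0,255],[0,-0.0041,0.027,0,0,0,255],[0,-0.0041,0.027,0,0,0,255],[0,-0.0041,0.027,0,0,0,255]]'
python3 -m handwheel '[[0,0,0.001,0,0,0,255],[0,0,0.002,0,0,0,255],[0,0,0.002,0,0,0,255]]'
python3 -m handwheel '[[0,0,0.001,0,0,0,255],[0,0,0.001,0,0,0,255]]'
```

```text
time: 7.77
tcp_pos: [0.5697, -0.0297, 0.2973]
ee_rot: [-3.072, -0.0, -1.637]
force: [-0.1, 0.5, -1.0]
width: 0.174
time: 8.02
tcp_pos: [0.57, -0.0297, 0.2957]
ee_rot: [-3.072, -0.0, -1.637]
force: [0.3, -0.2, -1.8]
width: 0.174
time: 8.18
tcp_pos: [0.57, -0.0297, 0.2946]
ee_rot: [-3.072, -0.0, -1.637]
force: [-1.0, 0.1, -0.2]
width: 0.173
```

Hook origin is now at about z 0.2835. I'll continue in 1 mm steps and watch the force.

```bash
python3 -m handwheel '[[0,0,0.001,0,0,0,255],[0,0,0.001,0,0,0,255]]'
python3 -m handwheel '[[0,0,0.001,0,0,0,255],[0,0,0.001,0,0,0,255]]'
python3 prof.py 7 0 281 15
```

```text
time: 8.35
tcp_pos: [0.5701, -0.0297, 0.2936]
ee_rot: [-3.072, -0.0, -1.637]
force: [-0.6, -0.6, -1.7]
width: 0.172
time: 8.52
tcp_pos: [0.5701, -0.0297, 0.2925]
ee_rot: [-3.072, -0.0, -1.637]
force: [-0.2, 0.1, -1.4]
width: 0.174
side up 58 [-17.   17.2] y [-4.9  4.  10.9]
side low 69 [-17.3  17.4] y [-6.5  2.7  7.4]
 crown z [277.6 280.7 284.3]
scene up 69 [-16.8  17. ] y [-6.3  3.2 12.5]
scene low 83 [-16.7  18.6] y [-7.   1.2  7.2]
 crown z [270.4 279.6 285.4]
tcp local 3.2 -0.0 292.6 F [-0.59 -0.32 -1.85] rot [-176.     -0.    -93.79] t 8.62
```

View pics/prof7.png

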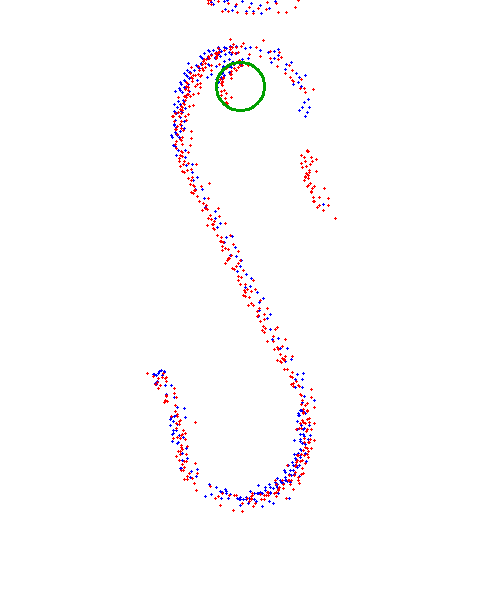

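Nearly seated. Continuing in 0.5–1 mm steps.

```bash
for i in 1; do :; done; python3 -m handwheel '[[0,0,0.0005,0,0,0,255],[0,0,0.0005,0,0,0,255]]'
python3 -m handwheel '[[0,0,0.0005,0,0,0,255],[0,0,0.0005,0,0,0,255]]'
python3 -m handwheel '[[0,0,0.0005,0,0,0,255],[0,0,0.0005,0,0,0,255]]'
```

```text
time: 8.78
tcp_pos: [0.5703, -0.0297, 0.2921]
ee_rot: [-3.072, -0.0, -1.637]
force: [-0.6, 0.1, -0.6]
width: 0.17
time: 8.95
tcp_pos: [0.5703, -0.0297, 0.292]
ee_rot: [-3.071, -0.0, -1.637]
force: [-0.9, 0.1, 2.2]
width: 0.175
time: 9.12
tcp_pos: [0.5704, -0.0298, 0.2919]
ee_rot: [-3.071, -0.0, -1.637]
force: [-1.6, -0.7, 4.5]
width: 0.174
```

Contact is clear: vertical force rose to +4.5 N and the TCP stopped following at 0.2919. I'll ease off a little and open gently.

```bash
python3 -m handwheel '[[0,0,-0.0006,0,0,0,255],[0,0,-0.0006,0,0,0,240],[0,0,-0.0006,0,0,0,215],[0,0,-0.0006,0,0,0,210],[0,0,-0.0006,0,0,0,200],[0,0,-0.0006,0,0,0,180],[0,0,-0.0006,0,0,0,160],[0,0,-0.0006,0,0,0,150]]'
python3 prof.py 8 0 281 15
python3 - <<'E'
from h import *
grab("wrist","w8")
E
```

```text
time: 9.78
tcp_pos: [0.5703, -0.0297, 0.2916]
ee_rot: [-3.072, -0.0, -1.637]
force: [0.4, -0.6, 0.6]
width: 0.414
side up 62 [-18.8  16.9] y [-5.3  3.2  8.3]
side low 77 [-27.7   8.1] y [-6.2  3.1  8. ]
 crown z [278.4 280.7 284.7]
scene up 65 [-18.6  14.5] y [-6.1  3.9 12.2]
scene low 95 [-26.1  10.2] y [-6.4  1.7  8.5]
 crown z [272.4 280.9 286.1]
tcp local 3.3 -0.0 291.6 F [ 0.15 -0.03  0.46] rot [-176.01   -0.    -93.79] t 9.88
```

View pics/prof8.png

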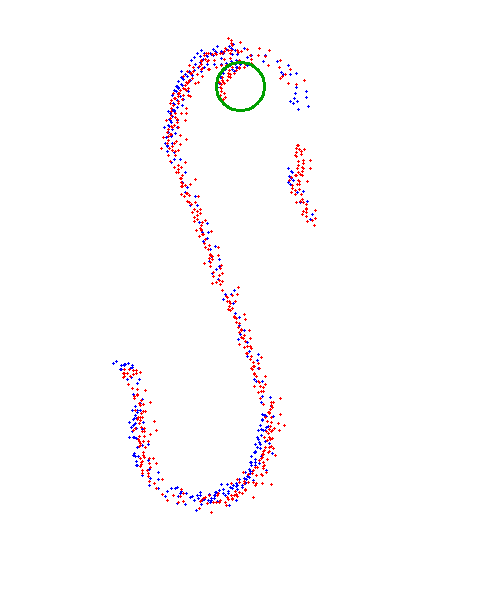

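View pics/w8.png

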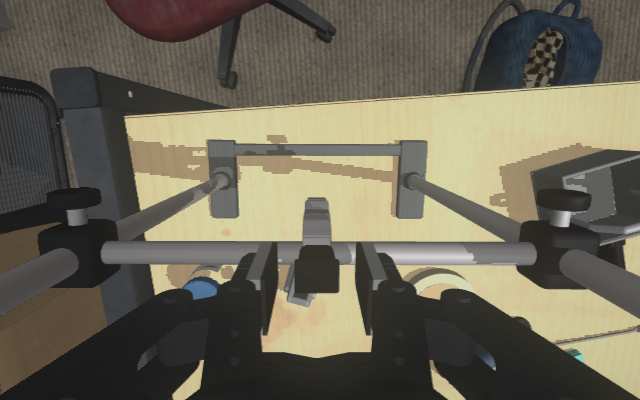

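The hook hangs freely, swung about 6° with its lower curl toward the robot, and the fingers are clear on both sides of the block. I'll retreat upward.

```bash
python3 -m handwheel '[[0,0,-0.006,0,0,0,150],[0,0,-0.014,0,0,0,150],[0,0,-0.026,0,0,0,150],[0,0,-0.042,0,0,0,150],[0,0,-0.06,0,0,0,120],[0,0,-0.08,-2,0,0,60],[0,0,-0.1,-4,0,0,0],[0,0,-0.11,-4,0,0,0]]'
python3 prof.py 9 0 281 15
python3 go.py .45 -.25 .36 -76
```

```text
time: 10.6
tcp_pos: [0.5643, -0.0291, 0.4049]
ee_rot: [-3.137, 0.001, -1.637]
force: [0.8, -0.0, -0.1]
width: 0.924
side up 64 [-18.1  16.1] y [-6.4  4.6 10.1]
side low 69 [-22.8  12.7] y [-6.9  3.1  7.7]
 crown z [278.5 280.9 285.3]
scene up 69 [-17.4  15.1] y [-5.4  3.4 12.7]
scene low 84 [-22.3  14.2] y [-6.1  2.4  8.2]
 crown z [270.  280.  285.8]
tcp local -3.0 0.2 404.3 F [ 0.   -0.12 -0.36] rot [-1.7967e+02  3.0000e-02 -9.3800e+01] t 10.7
shift [0.228  0.0994 0.0436] turn [ -0.33  -0.02 -17.8 ] t 10.7 F [ 0.   -0.12 -0.36] w 1.002 tcp [ 0.564  -0.0291  0.4043] yaw -93.8
```

View pics/prof9.png

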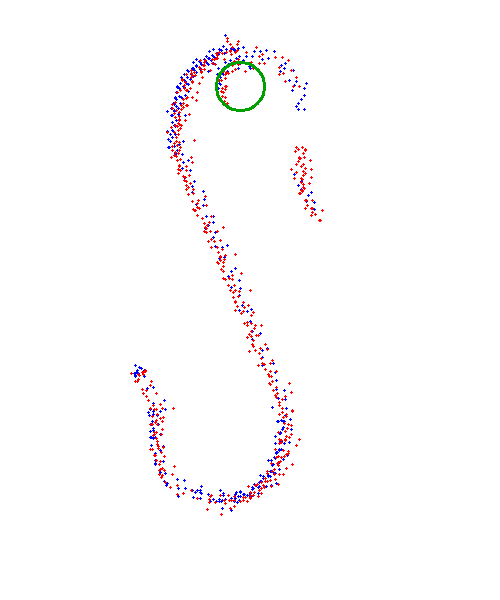

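View pics/scene9.png

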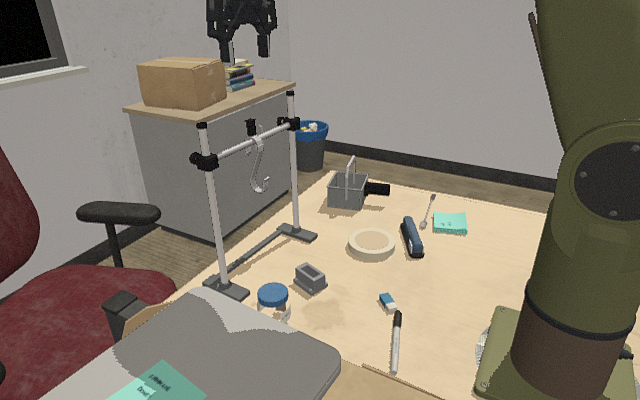

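The hook hangs near the middle of the bar. Next I'll move over the bin's handle.

```bash
python3 -m handwheel '[[0.01,0.01,0,0,0,0,0],[0.03,0.03,0,0,0,-2,0],[0.06,0.05,0,0,0,-5,0],[0.09,0.07,0,0,0,-8,0],[0.125,0.09,0,0,0,-11,0],[0.16,0.09,0,0,0,-14,0],[0.195,0.09,0.01,0,0,-17,0],[0.23,0.09,0.02,0,0,-18,0]]'
python3 go.py .44 -.385 .31 -75
```

```text
time: 11.37
tcp_pos: [0.4567, -0.2542, 0.3816]
ee_rot: [-3.141, -0.001, -1.32]
force: [0.5, 0.2, 0.1]
width: 1.004
shift [0.1225 0.0487 0.0717] turn [-0.05 -0.05 -0.65] t 11.37 F [0.54 0.22 0.08] w 1.004 tcp [ 0.4567 -0.2542  0.3816] yaw -75.65
```

```bash
python3 -m handwheel '[[0.03,0.012,0.012,0,0,0,0],[0.06,0.024,0.03,0,0,0,0],[0.088,0.035,0.05,0,0,-0.6,0],[0.11,0.044,0.065,0,0,-0.6,0],[0.1225,0.0487,0.072,0,0,-0.6,0],[0.1225,0.0487,0.072,0,0,-0.6,0],[0.1225,0.0487,0.072,0,0,-0.6,0]]'
python3 - <<'E'
from h import *
p,d,K,T=grab("wrist","w10")
W=cloud(d,K,T);q=p.astype(int);X,Y,Z=W[...,0],W[...,1],W[...,2];ok=d>0
v,u=np.mgrid[:400,:640]
reg=ok&(abs(X-.5)<.14)&(abs(Y+.37)<.12)
def rep(n,m):
    A=W[m];print(n,len(A),A.min(0).round(4),A.max(0).round(4),cv2.minAreaRect(A[:,:2].astype(np.float32)*1000))
blk=q.max(-1)<60
rep('handle',reg&blk&(Z>.055)&(Z<.066)&(X<.485))
rep('rim',reg&~blk&(Z>.054)&(Z<.066))
rep('bail',reg&~blk&(Z>.112)&(Z<.126))
E
python3 go.py .44 -.385 .31 -75
```

```text
time: 11.95
tcp_pos: [0.4406, -0.3827, 0.3093]
ee_rot: [-3.141, 0.001, -1.313]
force: [-0.0, 1.1, 0.5]
width: 0.996
handle 397 [ 0.4184 -0.3937  0.056 ] [ 0.4848 -0.3671  0.0641] ((451.89996337890625, -382.58050537109375), (67.84066009521484, 17.06275177001953), 14.604395866394043)
rim 2029 [ 0.4167 -0.4259  0.054 ] [ 0.5825 -0.3045  0.0657] ((494.45989990234375, -372.54913330078125), (159.022705078125, 104.08199310302734), 12.873719215393066)
bail 773 [ 0.5078 -0.4086  0.112 ] [ 0.532  -0.3249  0.1215] ((520.0580444335938, -366.84063720703125), (8.076892852783203, 85.65628814697266), 13.171271324157715)
shift [0.0027 0.0023 0.0001] turn [-0.09  0.04 -0.09] t 12.0 F [ 0.59 -0.33 -0.21] w 1.004 tcp [ 0.4415 -0.3818  0.3101] yaw -75.09
```

View pics/w10.png

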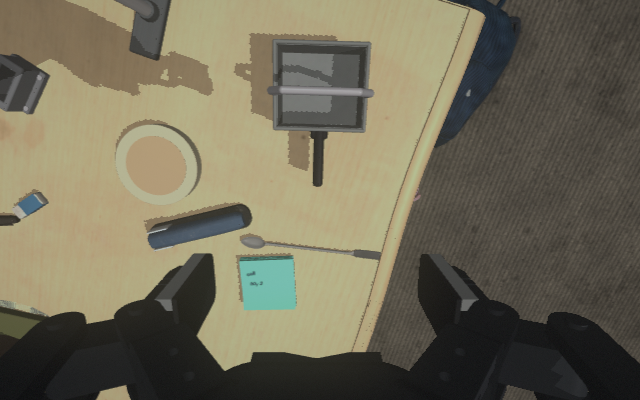

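The bail bar is at (320,92) in the image and the handle at (318,160), giving a bin yaw of 13.1°. I'll check that the stapler end (248,213) and the spoon are clear of the fingers.

```bash
python3 - <<'E'
from h import *
p,d,K,T=load("w10");W=cloud(d,K,T)
G=np.array([.4334,-.3869]);a=np.radians(13.1);ax=np.array([np.cos(a),np.sin(a)]);ay=np.array([-np.sin(a),np.cos(a)])
for u,v in((248,213),(240,206),(252,241),(265,241),(350,250),(318,175)):
    r=W[v,u,:2]-G;print((u,v),(r@ax*1000).round(),(r@ay*1000).round(),W[v,u,2].round(3))
E
python3 go.py .4334 -.3869 .026 -76.9
```

```text
(248, 213) -68.0 93.0 0.01
(240, 206) -59.0 104.0 0.008
(252, 241) -113.0 90.0 0.002
(265, 241) -112.0 72.0 0.002
(350, 250) -123.0 -50.0 0.001
(318, 175) -3.0 -0.0 0.061
shift [0.0031 0.0096 0.2841] turn [-0.09  0.04  1.81] t 12.0 F [ 0.59 -0.33 -0.21] w 1.004 tcp [ 0.4415 -0.3818  0.3101] yaw -75.09
```

```bash
python3 -m handwheel '[[0.001,0.003,0.02,0,0,1,40],[0.002,0.006,0.05,0,0,1.8,90],[0.003,0.0096,0.085,0,0,1.8,110],[0.003,0.0096,0.12,0,0,1.8,110],[0.003,0.0096,0.155,0,0,1.8,110],[0.003,0.0096,0.185,0,0,1.8,110],[0.003,0.0096,0.205,0,0,1.8,110],[0.003,0.0096,0.21,0,0,1.8,110]]'
python3 go.py .4334 -.3869 .026 -76.9
python3 - <<'E'
from h import *
grab("wrist","w11")
E
```

```text
time: 12.67
tcp_pos: [0.4322, -0.3855, 0.0976]
ee_rot: [3.14, 0.004, -1.34]
force: [0.4, 0.2, 1.2]
width: 0.569
shift [ 0.002  -0.0009  0.0715] turn [0.08 0.25 0.11] t 12.67 F [0.41 0.23 1.15] w 0.569 tcp [ 0.4322 -0.3855  0.0976] yaw -76.79
```

View pics/w11.png

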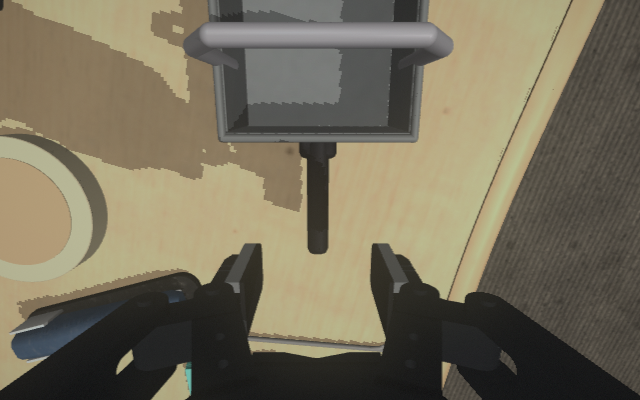

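The handle (317,200) is centred between the fingers. I'll descend and grip.

```bash
python3 -m handwheel '[[0.0005,-0.001,0.015,0,0,0,110],[0.001,-0.001,0.035,0,0,0,110],[0.001,-0.001,0.052,0,0,0,110],[0.001,-0.001,0.065,0,0,0,110],[0.001,-0.001,0.07,0,0,0,110],[0.001,-0.001,0.07,0,0,0,150],[0.001,-0.001,0.07,0,0,0,200],[0.001,-0.001,0.07,0,0,0,255]]' 70
python3 -m handwheel '[[0,0,0,0,0,0,255],[0,0,0,0,0,0,255],[0,0,0,0,0,0,255],[0,0,0,0,0,0,255],[0,0,0,0,0,0,255]]' 70
python3 go.py .4334 -.3869 .026 -76.9
```

```text
time: 13.38
tcp_pos: [0.434, -0.39, 0.0308]
ee_rot: [-3.14, -0.002, -1.344]
force: [0.6, -0.3, 0.3]
width: 0.152
time: 13.8
tcp_pos: [0.4337, -0.39, 0.0306]
ee_rot: [-3.14, -0.001, -1.344]
force: [-0.7, 1.2, 6.6]
width: 0.131
shift [-0.0031 -0.0004  0.0046] turn [-0.07 -0.08 -0.1 ] t 13.8 F [-0.72  1.22  6.63] w 0.131 tcp [ 0.4337 -0.39    0.0306] yaw -77.0
```

Run:
```python
from h import *
a=load('side5')[0][0:160,190:350];b=load('scene5')[0][0:160,190:350]
cv2.imwrite('pics/grip.png',cv2.resize(np.hstack([a,b])[...,::-1],None,fx=2.5,fy=2.5,interpolation=cv2.INTER_CUBIC))
```

```text
(no output)
```

View pics/grip.png

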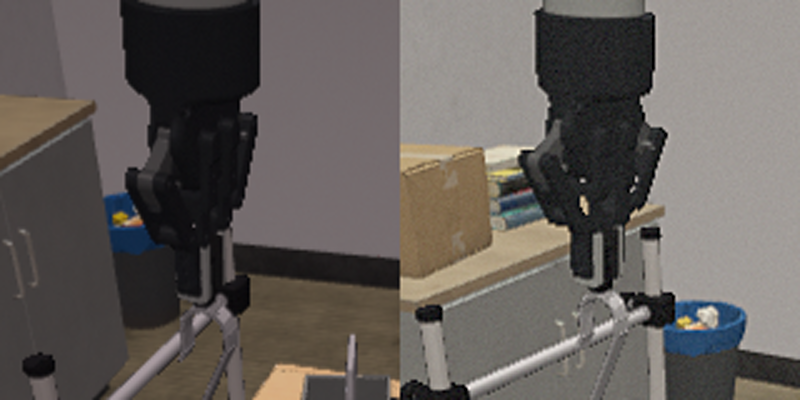

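```bash
python3 -m handwheel '[[0,0,-0.003,0,0,0,255],[0,0,-0.007,0,0,0,255],[0,0,-0.014,0,0,0,255],[0,0,-0.022,0,0,0,255],[0,0,-0.03,0,0,0,255],[0,0,-0.035,0,0,0,255],[0,0,-0.035,0,0,0,255],[0,0,-0.035,0,0,0,255]]'
python3 - <<'E'
from h import *
grab("side","s12");grab("scene","c12")
a=load('s12')[0][90:230,270:430];b=load('c12')[0][110:250,290:450]
cv2.imwrite('pics/lift.png',cv2.resize(np.hstack([a,b])[...,::-1],None,fx=2.5,fy=2.5,interpolation=cv2.INTER_CUBIC))
E
```

```text
time: 14.47
tcp_pos: [0.4333, -0.3898, 0.065]
ee_rot: [-3.141, -0.001, -1.344]
force: [-0.3, 0.0, -1.1]
width: 0.129
```

View pics/lift.png

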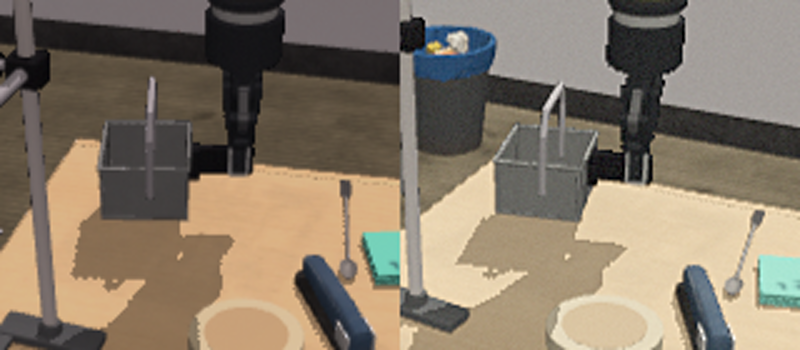

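The bin is lifted level, and no camera housing sticks out of the gripper. I'll carry it round in front of the right post.

```bash
python3 go.py .386 -.268 .135 -93.8
```

```text
shift [-0.1289  0.0184 -0.0706] turn [2.000e-02 1.000e-02 1.681e+01] t 14.57 F [ 0.19  0.9  -2.12] w 0.127 tcp [ 0.433  -0.3895  0.0644] yaw -76.99
```

```bash
python3 -m handwheel '[[-0.004,0.001,-0.01,0,0,0,255],[-0.014,0.004,-0.025,0,0,2,255],[-0.03,0.008,-0.04,0,0,5,255],[-0.05,0.012,-0.055,0,0,8,255],[-0.073,0.015,-0.065,0,0,11,255],[-0.096,0.017,-0.07,0,0,14,255],[-0.116,0.018,-0.0705,0,0,16,255],[-0.129,0.018,-0.0705,0,0,16.8,255]]'
python3 go.py .4024 -.0186 .135 -93.8
```

```text
time: 15.23
tcp_pos: [0.3854, -0.2654, 0.1359]
ee_rot: [3.141, 0.001, -1.637]
force: [0.5, -0.3, -1.3]
width: 0.129
shift [-0.2474 -0.0006  0.0012] turn [0.05 0.07 0.  ] t 15.23 F [ 0.5  -0.28 -1.29] w 0.129 tcp [ 0.3854 -0.2654  0.1359] yaw -93.8
```

```bash
python3 -m handwheel '[[-0.01,0,0,0,0,0,255],[-0.03,0,0,0,0,0,255],[-0.055,0,0,0,0,0,255],[-0.08,0,0,0,0,0,255],[-0.105,0,0,0,0,0,255],[-0.13,0,0,0,0,0,255],[-0.155,0,0,0,0,0,255],[-0.18,0,0,0,0,0,255]]'
python3 -m handwheel '[[-0.022,0,0,0,0,0,255],[-0.042,0,0,0,0,0,255],[-0.056,0,0,0,0,0,255],[-0.064,0,0,0,0,0,255],[-0.067,0,0,0,0,0,255],[-0.067,0,0,0,0,0,255],[-0.067,0,0,0,0,0,255],[-0.067,0,0,0,0,0,255]]'
python3 go.py .4024 -.0186 .135 -93.8
cat > pb.py <<'E'
# profile of hook + bail in stand frame: pb.py tag
import sys
from h import *
a=np.radians(-3.8);ax=np.array([np.cos(a),np.sin(a)]);ay=np.array([-np.sin(a),np.cos(a)]);O=np.array([.567,-.0295])
tag=sys.argv[1];img=np.full((600,640,3),255,np.uint8);S=3.4
for cn,col in(("side",(255,0,0)),("scene",(0,0,255))):
    p,d,K,T=grab(cn,cn+tag);W=cloud(d,K,T);m=(d>0)&(abs(W[...,0]-.52)<.16)&(abs(W[...,1]+.03)<.09)&(W[...,2]>.03)&(W[...,2]<.35)&(p.max(-1)>60)
    A=W[m];L=np.c_[(A[:,:2]-O)@ax,(A[:,:2]-O)@ay,A[:,2]]*1000;L=L[abs(L[:,1])<70]
    for l in L:
        c=col if abs(l[1])<9 else ((0,200,0) if l[1]>0 else (0,170,220));cv2.circle(img,(int((l[0]+130)*S),int((300-l[2])*S*.68/ .68)),1,c,-1)
    # bail top bar: exclude hook |y|<9 and legs
    q=L[(abs(L[:,1])>12)&(abs(L[:,1])<30)&(L[:,2]>float(sys.argv[2]))&(L[:,2]<float(sys.argv[2])+35)&(L[:,0]<40)]
    if len(q): print(cn,'bailbar n',len(q),'x',np.percentile(q[:,0],[2,50,98]).round(1),'z',np.percentile(q[:,2],[2,50,98]).round(1))
    q=L[(L[:,2]>float(sys.argv[2]))&(L[:,2]<float(sys.argv[2])+35)&(abs(L[:,1])>12)&(L[:,0]<40)]
    if len(q): print('  y extent',np.percentile(q[:,1],[1,99]).round(1))
    h=L[(abs(L[:,1])<10)&(L[:,0]>-40)&(L[:,0]<30)]
    for nm,zc in(('up',267),('low',185)):
        q=h[abs(h[:,2]-zc)<8]
        if len(q): print('  hook',nm,np.percentile(q[:,0],[1,99]).round(1))
    q=h[(h[:,2]>195)&(h[:,2]<210)&(h[:,0]<-5)]
    if len(q): print('  tip z',q[:,2].max().round(1),'x',q[q[:,2].argmax(),0].round(1))
cv2.imwrite('pics/pb'+tag+'.png',img)
s=manip.sense();P=s['tcp_pos'];print('tcp local',((P[:2]-O)@ax*1000).round(1),((P[:2]-O)@ay*1000).round(1),(P[2]*1000).round(1),'F',s['force'].round(2),'rot',np.degrees(s['ee_rot']).round(2),'t',round(s['time'],2))
E
python3 pb.py 13 195
```

```text
time: 15.9
tcp_pos: [0.399, -0.0871, 0.1352]
ee_rot: [-3.141, 0.0, -1.637]
force: [-0.2, 0.0, -2.0]
width: 0.127
time: 16.57
tcp_pos: [0.4029, -0.0227, 0.1351]
ee_rot: [-3.141, -0.001, -1.639]
force: [-0.4, -0.0, -1.0]
width: 0.13
shift [-0.004   0.0008  0.0001] turn [-0.01 -0.04 -0.1 ] t 16.57 F [-0.43 -0.05 -1.  ] w 0.13 tcp [ 0.4029 -0.0227  0.1351] yaw -93.9
side bailbar n 70 x [-148.3  -76.1  -71. ] z [212.1 222.  226.5]
  y extent [-52.1  57.3]
  hook up [-17.7  16.8]
  hook low [-22.8  13.2]
  tip z 204.2 x -24.5
scene bailbar n 59 x [-167.4  -76.2  -70.7] z [198.4 220.8 223.3]
  y extent [-58.1  59.7]
  hook up [-17.2   6. ]
  hook low [-22.3  13.6]
  tip z 203.8 x -27.2
tcp local -164.2 -3.9 135.1 F [ 0.01  0.36 -1.38] rot [-1.80e+02 -3.00e-02 -9.39e+01] t 16.67
```

View pics/pb13.png

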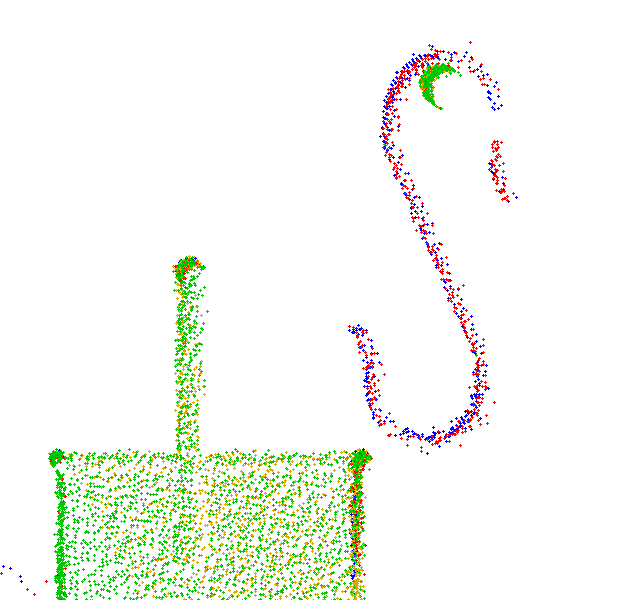

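View pics/side13.png

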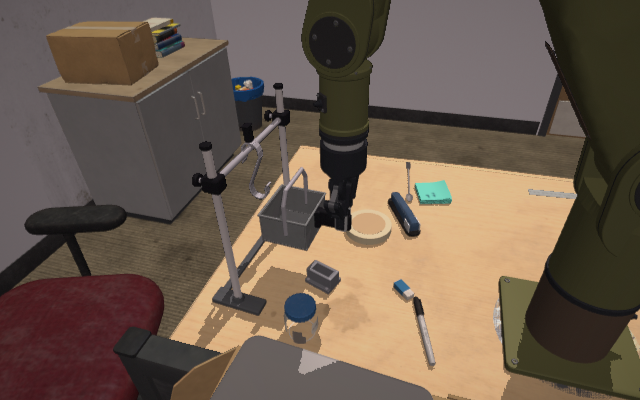

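Bail axis is at about (-75, z 220) mm, the hook tip top at z 204, the bin rim at z 165 and the hook bottom at z 168. I need to lower about 7 mm before moving in. First, the bail's y.

```bash
cat > by.py <<'E'
import sys
from h import *
a=np.radians(-3.8);ax=np.array([np.cos(a),np.sin(a)]);ay=np.array([-np.sin(a),np.cos(a)]);O=np.array([.567,-.0295])
for cn in("side","scene"):
    p,d,K,T=load(cn+sys.argv[1]);W=cloud(d,K,T);m=(d>0)&(p.max(-1)>60);A=W[m];L=np.c_[(A[:,:2]-O)@ax,(A[:,:2]-O)@ay,A[:,2]]*1000
    q=L[(abs(L[:,0]+75)<9)&(L[:,2]>214)&(L[:,2]<228)&(abs(L[:,1])<70)]
    print(len(q),q.min(0).round(1),q.max(0).round(1),'slope dx/dy',np.polyfit(q[:,1],q[:,0],1).round(3),'dz/dy',np.polyfit(q[:,1],q[:,2],1).round(3))
    q=L[(abs(L[:,0])<25)&(L[:,2]>170)&(L[:,2]<195)&(abs(L[:,1])<30)];print(' hook y',np.percentile(q[:,1],[2,98]).round(1))
E
python3 by.py 13
```

```text
158 [-79.  -42.7 214.1] [-70.5  41.1 224.5] slope dx/dy [ 9.0000e-03 -7.5529e+01] dz/dy [-2.80000e-02  2.21248e+02]
 hook y [-6.5  7.8]
139 [-78.3 -42.5 214.4] [-69.7  39.  223.5] slope dx/dy [ 1.6000e-02 -7.5299e+01] dz/dy [-1.40000e-02  2.20076e+02]
 hook y [-6.7  8.1]
```

Bail y is about -1 mm and hook y about +0.7 mm, so they're aligned. Lower 7 mm, then move in until just before the tip.

```bash
python3 -m handwheel '[[-0.001,0,0.003,0,0,0,255],[-0.001,0,0.0065,0,0,0,255],[-0.001,-0.006,0.007,0,0,0,255],[-0.001,-0.014,0.007,0,0,0,255],[-0.001,-0.022,0.007,0,0,0,255],[-0.001,-0.03,0.007,0,0,0,255],[-0.001,-0.036,0.007,0,0,0,255],[-0.001,-0.036,0.007,0,0,0,255]]'
python3 pb.py 14 195
```

```text
time: 17.33
tcp_pos: [0.4414, -0.0229, 0.1281]
ee_rot: [-3.138, -0.0, -1.637]
force: [1.5, -0.0, -0.9]
width: 0.129
side bailbar n 64 x [-108.5  -37.9  -33.3] z [211.1 215.5 218. ]
  y extent [-51.6  60.3]
  hook up [-17.8  16.9]
  hook low [-21.9  13.2]
  tip z 203.0 x -22.5
scene bailbar n 60 x [-117.5  -39.2  -34.1] z [200.8 213.9 215.9]
  y extent [-60.   61.8]
  hook up [-17.6  14.5]
  hook low [-22.1  13.1]
  tip z 209.8 x -39.9
tcp local -128.2 -1.9 128.0 F [-0.6   0.12 -1.45] rot [179.99  -0.   -93.78] t 17.43
```

View pics/pb14.png

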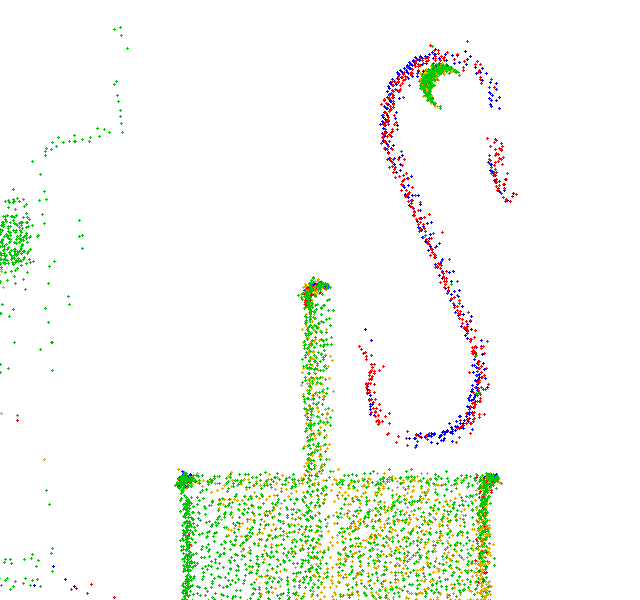

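```bash
python3 -m handwheel '[[0,-0.004,0,0,0,0,255],[0,-0.009,0,0,0,0,255],[0,-0.014,0,0,0,0,255],[0,-0.019,0,0,0,0,255],[0,-0.023,0,0,0,0,255],[0,-0.026,0,0,0,0,255],[0,-0.026,0,0,0,0,255],[0,-0.026,0,0,0,0,255]]'
python3 pb.py 15 195
```

```text
time: 18.1
tcp_pos: [0.4648, -0.0246, 0.128]
ee_rot: [3.141, -0.0, -1.637]
force: [0.4, -0.0, -1.7]
width: 0.133
side bailbar n 64 x [-16.7 -14.4 -10.1] z [210.7 214.9 217.2]
  y extent [-53.9  60.5]
  hook up [-17.9  16.4]
  hook low [-22.6  12.9]
  tip z 203.5 x -25.4
scene bailbar n 58 x [-114.3  -14.2   -9.3] z [202.3 213.3 215.3]
  y extent [-59.   61.6]
  hook up [-17.9  13.8]
  hook low [-22.9  13.4]
  tip z 209.2 x -13.4
tcp local -102.7 -1.9 128.0 F [ 0.13  0.11 -1.57] rot [179.96  -0.   -93.79] t 18.2
```

View pics/pb15.png

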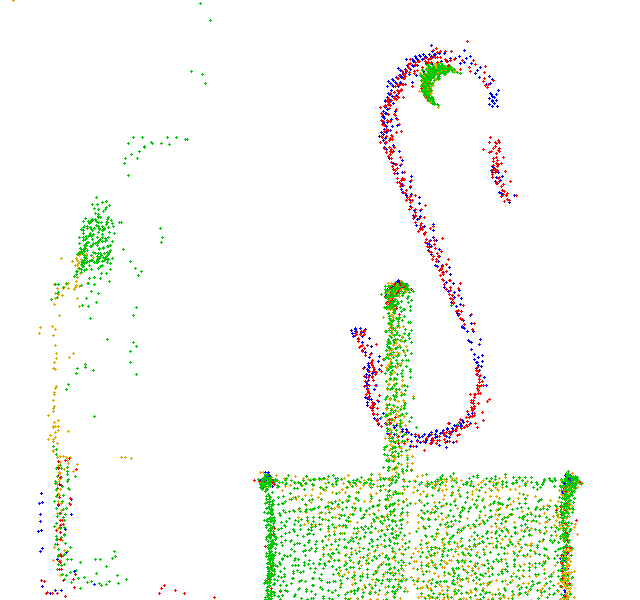

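The bail is over the opening, between tip and stem. I'll descend into the curl along a slight slant.

```bash
python3 -m handwheel '[[0,-0.0015,0.004,0,0,0,255],[0,-0.003,0.009,0,0,0,255],[0,-0.0045,0.014,0,0,0,255],[0,-0.006,0.019,0,0,0,255],[0,-0.007,0.024,0,0,0,255],[0,-0.0075,0.028,0,0,0,255],[0,-0.008,0.031,0,0,0,255],[0,-0.008,0.031,0,0,0,255]]'
python3 pb.py 16 165
```

```text
time: 18.87
tcp_pos: [0.4725, -0.0251, 0.0963]
ee_rot: [3.141, -0.0, -1.637]
force: [0.6, 0.4, -1.6]
width: 0.128
side bailbar n 54 x [-70.2  -6.2  -1.6] z [180.1 183.6 196.3]
  y extent [-57.1  59.6]
  hook up [-17.8  16.8]
  hook low [-22.6  13. ]
  tip z 204.8 x -25.3
scene bailbar n 43 x [-110.4   -6.7   -2.6] z [166.8 181.7 184.6]
  y extent [-62.4  61.6]
  hook up [-17.4  14.8]
  hook low [-21.6  12.9]
  tip z 204.2 x -26.5
tcp local -94.4 -1.9 96.9 F [ 0.31  0.27 -1.17] rot [ 1.7998e+02 -1.0000e-02 -9.3800e+01] t 18.97
```

View pics/pb16.png

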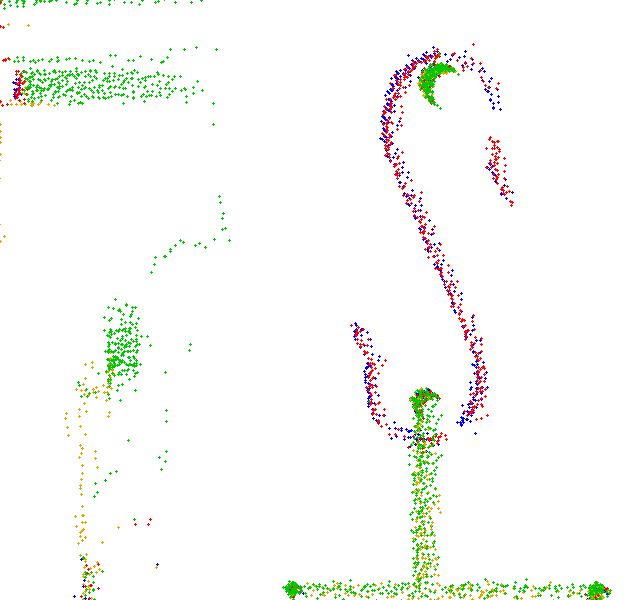

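The bail is inside the curl, about 5 mm above the seat. I'll feel down in small steps.

```bash
python3 -m handwheel '[[0,0,0.001,0,0,0,255],[0,0,0.002,0,0,0,255],[0,0,0.002,0,0,0,255]]'
python3 -m handwheel '[[0,0,0.001,0,0,0,255],[0,0,0.001,0,0,0,255]]'
python3 -m handwheel '[[0,0,0.001,0,0,0,255],[0,0,0.001,0,0,0,255]]'
python3 -m handwheel '[[0,0,0.0005,0,0,0,255],[0,0,0.0005,0,0,0,255]]'
```

```text
time: 19.22
tcp_pos: [0.4728, -0.0251, 0.095]
ee_rot: [-3.141, -0.0, -1.637]
force: [0.3, -0.1, -1.8]
width: 0.128
time: 19.38
tcp_pos: [0.4728, -0.0251, 0.094]
ee_rot: [3.142, -0.0, -1.637]
force: [-0.7, -1.5, -1.7]
width: 0.127
time: 19.55
tcp_pos: [0.4728, -0.0251, 0.0929]
ee_rot: [3.142, -0.0, -1.637]
force: [0.6, -0.9, -1.3]
width: 0.126
time: 19.72
tcp_pos: [0.4728, -0.0251, 0.0925]
ee_rot: [3.142, -0.0, -1.637]
force: [0.1, 0.4, -1.1]
width: 0.131
```

```bash
python3 -m handwheel '[[0,0,0.0005,0,0,0,255],[0,0,0.0005,0,0,0,255]]'
python3 -m handwheel '[[0,0,0.0005,0,0,0,255],[0,0,0.0005,0,0,0,255]]'
python3 -m handwheel '[[0,0,0.0005,0,0,0,255],[0,0,0.0005,0,0,0,255]]'
python3 pb.py 17 160
```

```text
time: 19.88
tcp_pos: [0.4728, -0.0251, 0.0919]
ee_rot: [3.142, -0.0, -1.637]
force: [-0.2, -0.1, -0.7]
width: 0.126
time: 20.05
tcp_pos: [0.4728, -0.0251, 0.0915]
ee_rot: [3.142, -0.0, -1.637]
force: [0.4, -0.3, -1.3]
width: 0.133
time: 20.22
tcp_pos: [0.4731, -0.0252, 0.0911]
ee_rot: [-3.141, -0.0, -1.637]
force: [0.8, 0.0, -0.7]
width: 0.124
side bailbar n 41 x [-21.7  -5.6  -1.3] z [173.6 178.7 183. ]
  y extent [-54.6  60. ]
  hook up [-17.8  17. ]
  hook low [-22.7  13.1]
  tip z 203.7 x -24.1
scene bailbar n 42 x [-110.    -6.2   -1.6] z [163.1 176.5 179.7]
  y extent [-62.5  61.4]
  hook up [-17.5  15.2]
  hook low [-22.2  14.6]
  tip z 203.4 x -24.1
tcp local -94.1 -1.9 91.1 F [ 0.13 -0.66  0.01] rot [-179.97   -0.    -93.79] t 20.32
```

View pics/pb17.png

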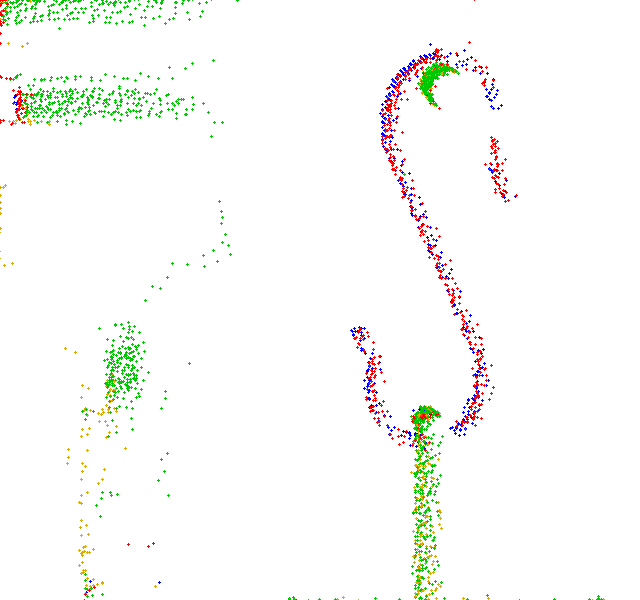

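```bash
python3 -m handwheel '[[0,0,0.0005,0,0,0,255],[0,0,0.0005,0,0,0,255],[0,0,0.0005,0,0,0,255]]'
python3 -m handwheel '[[0,0,0.0005,0,0,0,255],[0,0,0.0005,0,0,0,255],[0,0,0.0005,0,0,0,255]]'
```

```text
time: 20.57
tcp_pos: [0.4732, -0.0252, 0.0907]
ee_rot: [-3.141, -0.0, -1.637]
force: [-0.4, -0.3, 0.8]
width: 0.13
time: 20.82
tcp_pos: [0.4734, -0.0252, 0.0903]
ee_rot: [-3.14, -0.0, -1.637]
force: [0.1, 0.7, 4.0]
width: 0.129
```

The bail is seated: force rose to +4 N. I'll ease off and open gently.

```bash
python3 -m handwheel '[[0,0,-0.0006,0,0,0,255],[0,0,-0.0006,0,0,0,245],[0,0,-0.0006,0,0,0,230],[0,0,-0.0006,0,0,0,222],[0,0,-0.0006,0,0,0,214],[0,0,-0.0006,0,0,0,200],[0,0,-0.0006,0,0,0,180],[0,0,-0.0006,0,0,0,160]]'
python3 pb.py 18 160
python3 - <<'E'
from h import *
grab("wrist","w18")
E
```

```text
time: 21.48
tcp_pos: [0.4725, -0.0251, 0.0904]
ee_rot: [3.141, -0.0, -1.637]
force: [-0.0, 0.2, -0.3]
width: 0.373
side bailbar n 41 x [-6.5 -4.   0.1] z [173.5 178.6 180.3]
  y extent [-50.8  61.8]
  hook up [-18.4  17.2]
  hook low [-21.3  13.4]
  tip z 204.4 x -25.2
scene bailbar n 49 x [-111.4   -4.5   -0.5] z [166.  176.3 179.3]
  y extent [-62.3  64.1]
  hook up [-17.1  15.6]
  hook low [-21.1  15.8]
  tip z 203.5 x -24.3
tcp local -94.5 -1.9 90.5 F [0.03 0.93 0.61] rot [179.97  -0.   -93.79] t 21.58
```

View pics/pb18.png

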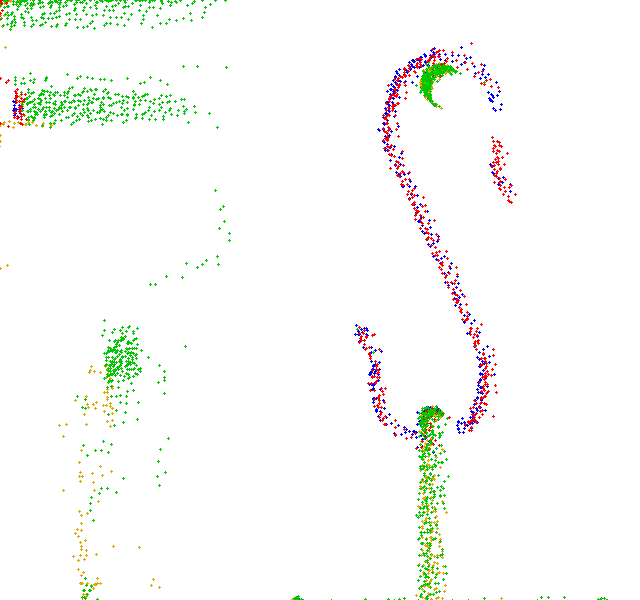

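View pics/w18.png

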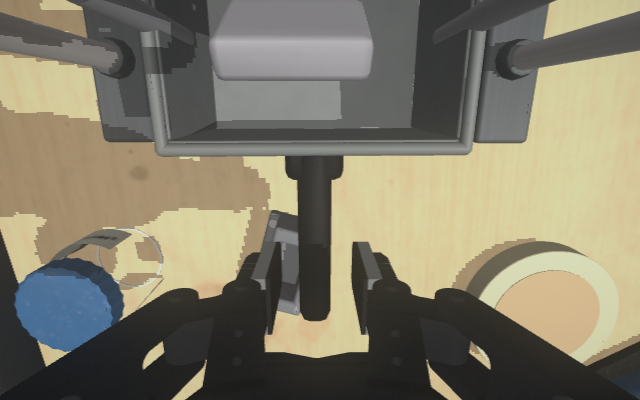

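The bin hangs and the handle is free between the open pads, at u 315 with pads at 277 and 353. I'll back away toward the robot, then rise.

```bash
python3 -m handwheel '[[0,0.002,0,0,0,0,150],[0,0.007,0,0,0,0,140],[0,0.015,0,0,0,0,130],[0,0.024,0,0,0,0,130],[0,0.034,0,0,0,0,130],[0,0.044,0,0,0,0,130],[0,0.052,-0.004,0,0,0,130],[0,0.055,-0.012,0,0,0,130]]'
python3 -m handwheel '[[0,0.005,-0.02,0,0,0,130],[0,0.005,-0.045,0,0,0,130],[0,0.005,-0.075,0,0,0,130],[0,0.005,-0.105,0,0,0,130],[0,0.005,-0.13,0,0,0,130],[0,0.005,-0.14,0,0,0,130],[0,0.005,-0.14,0,0,0,130],[0,0.005,-0.14,0,0,0,130]]'
python3 pb.py 19 160; sleep 0; python3 -m handwheel '[[0,0,0,0,0,0,130],[0,0,0,0,0,0,130],[0,0,0,0,0,0,130],[0,0,0,0,0,0,130],[0,0,0,0,0,0,130],[0,0,0,0,0,0,130],[0,0,0,0,0,0,130],[0,0,0,0,0,0,130]]'; python3 pb.py 20 160; python3 by.py 20|grep hook
```

```text
time: 22.3
tcp_pos: [0.4151, -0.0214, 0.1025]
ee_rot: [3.137, -0.0, -1.637]
force: [-0.3, -1.2, -0.6]
width: 0.488
time: 22.97
tcp_pos: [0.413, -0.021, 0.2433]
ee_rot: [-3.14, 0.0, -1.637]
force: [0.0, 0.5, 0.1]
width: 0.492
side bailbar n 38 x [-6.8 -3.8 -0.1] z [174.3 178.6 180.2]
  y extent [-42.8  47.4]
  hook up [-17.7  16.5]
  hook low [-21.1  13.4]
  tip z 204.0 x -23.0
scene bailbar n 34 x [-6.4 -5.1 -0. ] z [172.9 177.  179.6]
  y extent [-46.8  47.3]
  hook up [-17.2  16.8]
  hook low [-21.5  14.7]
  tip z 202.6 x -22.5
tcp local -155.0 -1.9 242.0 F [-0.06  0.23 -0.31] rot [ 1.7991e+02 -1.0000e-02 -9.3780e+01] t 23.07
time: 23.73
tcp_pos: [0.413, -0.0211, 0.2426]
ee_rot: [-3.142, -0.0, -1.637]
force: [0.5, -0.7, -0.0]
width: 0.49
side bailbar n 43 x [-7.1 -4.4 -0. ] z [173.2 178.8 180.4]
  y extent [-44.2  48.6]
  hook up [-17.9  16.9]
  hook low [-21.4  12.5]
  tip z 203.6 x -22.7
scene bailbar n 36 x [-7.  -4.6 -0.2] z [173.  177.  179.8]
  y extent [-45.6  46.9]
  hook up [-17.   16.1]
  hook low [-21.5  14.7]
  tip z 203.0 x -23.6
tcp local -154.2 -1.9 242.6 F [-0.36 -0.52 -0.32] rot [-179.99   -0.    -93.79] t 23.83Traceback (most recent call last):
  File "by.py", line 7, in <module>
    print(len(q),q.min(0).round(1),q.max(0).round(1),'slope dx/dy',np.polyfit(q[:,1],q[:,0],1).round(3),'dz/dy',np.polyfit(q[:,1],q[:,2],1).round(3))
                 ~~~~~^^^
    return umr_minimum(a, axis, None, out, keepdims, initial, where)
ValueError: zero-size array to reduction operation minimum which has no identity
```

View pics/pb20.png

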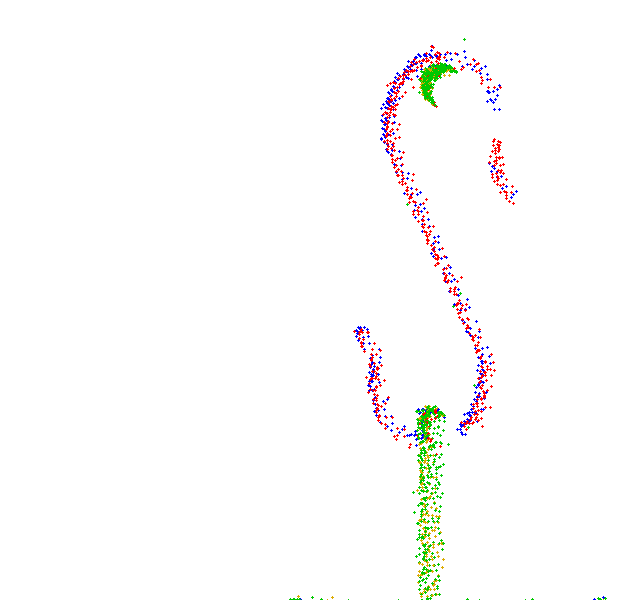

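View pics/side20.png

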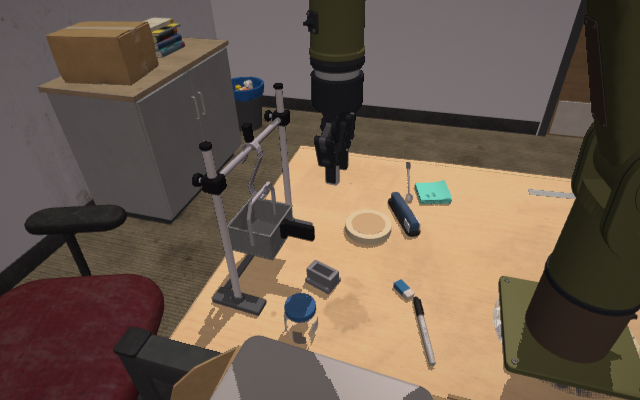

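The bin hangs from the hook and nothing moved between two frames about 0.7 s apart. The gripper is well clear, and the tape and jar are where they were. Handing in.

```bash
python3 -c "
from rig import manip
print(manip.sign_off())"
```

```text
the job is handed in; nothing more can be done
None
```

The hook is over the crossbar and the bin hangs level from it by its bail. I handed the job in at about 24 s; `sign_off` reports no verdict.

- **Hook:** I gripped it by its block and corrected its lean of about 4° to upright. I brought it in diagonally so the bar passed under the upper tip. I felt it down onto the bar; contact came at about 0.281 m bar height with a force reading of about 4.5 N, and I let go near the middle.
- **Bin:** I took it by the handle and carried it in front of the right post, over the hook's lower tip and into the curl. I felt it down until the force reading reached about 4 N, eased off and released.
- **Last checks, from both fixed cameras:**
  - The hook is near the bar's middle and tilted about 3°.
  - The bail's bar is in the curl, about 105 mm below the hook's origin.
  - The bin looks level, with its underside about 60 mm above the desk.
  - Nothing moved between two frames about 0.7 s apart, and the gripper is well clear.
  - The tape roll and jar look unmoved in the final picture.
- **Failed check:** a helper script meant to recheck the hook's y position at the end crashed on an empty selection. I did not repeat it. Before the bin was hung, hook y and bail y read about +0.7 mm and -1 mm.

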